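# Register a plaster press mould and lock it with spring channel nuts

## Robot

A 6-joint arm with a two-finger parallel gripper is mounted at the origin on the work surface. World frame = base frame: x ahead of the robot, y to its left, z up, the work surface at z = 0. Lengths are in mm, angles in rad, forces in N, time in s.
With the tool pointing down it reaches from about 275 to 875 mm from the base axis. Payload 12.5 kg.
Tool frame: the origin (TCP) lies between the finger pads; the fingertips stand 17 mm ahead of it and the grasp point (between the pads) lies 2 mm behind it; z points along the fingers, y is the line along which they close (so a half turn about z gives the same grasp; the last joint's range is limited). The gripper opens to 85 mm and grips with 20 to 120 N. Pads are 22 mm wide; open, the fingers measure 114 mm over their backs; the gripper's body (76 mm by 85 mm) begins 54 mm behind the grasp point. The pads swing forward as they close: fully open they stand 13 mm farther back than shut.
Start: joints at [-1.201, 0.351, 1.652, -0, 1.139, -0.085], TCP at [241.622, -494.068, 248.29] pointing down, gripper open.
Joint ranges: [-2.75, 2.75], [-0.79, 2.1], [0.01, 2.65], [-1.57, 4.71], [0.07, 3.14], [-2.87, 2.87]. Speed limits (rad/s): [2.22, 2.22, 2.79, 3.14, 3.14, 3.14].

## Interface

Orientations are given as a unit quaternion [w, x, y, z].
In Python, from plant import ctrl gives the robot as it stands.
- The arm moves only by the shell command python3 -m inch 'ROWS' [OPENING] [FORCE]. ROWS is a JSON object of lists of equal length, an entry for each row: "xyz": the shift along the tool's x, y, z in mm, a list of three; "roll": the turn about the tool's z in rad. A call has exactly 5 rows; each row shifts and turns the commanded pose from where the row before left it, along the tool's axes as they then stand; what a row does not reach is not made up. A row lasts 1/12 s, in which the tool goes at most 41.7 mm and 7.16 degrees, less where a joint would pass 70% of its speed; a pose out of reach is approached as far as the arm can. A call with a gripper value outside its range is refused whole. OPENING is the opening, from -1 (shut) to 1 (fully open), so that 0 is half open, set as the call begins (- or left out, the last holds). The fingers move at their own pace and stop on an object; FORCE is the grip in N (left out, the last holds). Time passes only in rows, so rows that do not move let the fingers close, or fill a call up. It gives the time, the measured TCP pose, the force, the opening and the grip force at its end, in the units of the state.
- ctrl.get_obs(): the state, without advancing time (a new reading comes with each control period).
- ctrl.snapshot(name): name is "scene" or "top" or "wrist"; returns a dict with "frame" (384x512x3 uint8, blue, green, red), "range_z" (384x512 float32, mm along the optical axis (not along the pixel's ray), 0 where there is no reading), "fov_y" (degrees; the focal length in pixels is half the picture's height over the tangent of half this angle, whatever the lens; pixels are square), "cx", "cy" (the principal point, pixels), "extrinsics" (4x4, takes a point from world to camera coordinates); the wrist camera has in their place "T_tool_cam" (4x4, takes a point from camera to tool coordinates, whose origin is the TCP and whose axes are the flange's). Camera axes: x right, y up, looking along -z (the intrinsics and any distortion apply to the point x, -y, -z); pixel columns grow to the right and rows downward; lengths in mm; the calibration is good to about 2 mm. The wrist camera is an equidistant fisheye: a pixel r from the principal point sees the ray r / f radians off the axis. A picture is of the moment at which its call begins: read the wrist's pose just before it.
- ctrl.close_job(): hands the job in; it is judged then, once.
The state is a dict: "clock": time; "q": joint angles; "dq": joint speeds; "joint_torque": joint torques, N m; "ee_pos": TCP position; "orientation": TCP orientation; "contact_force": force on the tool from outside, world axes, zero at the start; "torque": the same for the moment, N m; "grip_width": opening from 0.0 (shut) to 1.0 (fully open); "grip_force": force on a finger pad.
Only numpy, scipy, OpenCV 4.12 (cv2) and the standard library are available. Lean on these libraries where they do the work, as an engineer would, in place of code of your own. Each camera call takes 0.05 s, during which the arm holds its last target. There are 200 camera calls.

## Task

First clear every wooden plug off the fixture bed into the white tub, then push the plaster mould fully home on the bed, flat against both the long back fence and the side stop. Then fit every spring channel nut from the bench into the steel channel in front of the mould: with its bar along the slot press it down against its spring and twist it ninety degrees, so that it springs up with its grooves caught on the channel lips and one end of its bar facing the mould's front face. At the end everything is in its place and let go, the mould still hard against both stops and the other things on the bench left where they were.

Things in the scene. Friction and masses are not known exactly. Their poses are not given: they have to be found in the camera images.
- mould: Plaster press mould: a rectangular off-white slab 110 mm (x) by 190 mm (y) by 30 mm high with a shallow recess in its top, 0.5 to 0.8 kg, lying loose on the bed, to be pushed there (friction coefficient about 0.6). Origin: centre of its underside; x towards the back fence, z up. It starts 20 to 45 mm short of the back fence and 70 to 85 mm short of the side stop.
- home (a point): The point on the bed's top (24 mm above the bench) where the mould's origin lies when the mould is against both stops. Axes of the fixed bed: x away from the robot, to the back fence; y to the side stop (robot's left); z up. The plywood bed top, flush with the channel lips, reaches from x = -125 to 75 mm and y = -200 to 115 mm about this point.
- fence (a point): Middle of the wooden back fence's face, at bed-top level, 55 mm in x from home; same axes. The fence runs 95 mm to each side along y and stands 18 mm above the bed top.
- stop (a point): Middle of the wooden side stop's face, at bed-top level, 95 mm in y from home; same axes. The stop runs 50 mm to each side along x and stands 18 mm above the bed top.
- channel (a point): Middle of the channel's slot opposite the middle of the mould at home, at bed-top and lip-top level, 88 mm nearer the robot than home; same axes. The channel runs along y (-200 to 115 mm). Slot 24 mm wide; each lip edge is turned down, 3 mm thick, to 8 mm below this point; the channel is 48 mm wide inside, its floor 21.5 mm below. Nuts 45 mm apart leave gripper room.
- caught (a point): Straight below channel, 13.5 mm: the level of the origin of a caught nut. A nut enters with its bar along y, is pressed until its origin is 4 to 5 mm below this level (3: block and lips still touch; 6: end of spring), turned 90 degrees either way and let go: it rises until its grooves hold the lip edges, its bar across the channel with one end 3 mm from the mould's front face.
- tub: White plastic open tub, fixed, 130 x 130 mm outside, 50 mm high, walls and floor 5 mm. Origin: centre of its underside.
- plug1: Turned wooden pour-hole plug, one of one or two alike: foot 36 mm across and 28 mm high, above it a round knob 18 mm across from 28 to 58 mm high. Origin: centre of its underside, z up. 40 g. Stands on the bed in the gap between the mould and the side stop.
- plug2: Turned wooden pour-hole plug, one of one or two alike: foot 36 mm across and 28 mm high, above it a round knob 18 mm across from 28 to 58 mm high. Origin: centre of its underside, z up. 40 g. Stands on the bed in the gap between the mould and the side stop.
- nut1: Spring channel nut (3 or 4 alike stand on the bench). Steel block 39 mm along x, 18 along y, z = 0 to 8.5 mm, a groove 3 mm deep, 6.5 wide across its top near each end (centred at x = +-13.5 mm); 12 mm round stem; black bar grip on top 60 mm along x, 14 along y, z = 26 to 44 mm. Origin: centre of the block's underside, z up. About 85 g. Any yaw; a half turn makes no difference.
- nut2: Same as nut1. Below the block of every nut is a foot plate 36 x 17 mm, 2 mm thick, on a coil spring: its underside is 9 mm below the origin when free (so on the bench the origin stands 9 mm high) and can be pressed up 7 mm; the spring pushes with 3 N, plus 0.4 N per mm pressed.
- nut3: Same as nut1 and nut2.
- nut4: Same as nut1 and nut2.
- rib: Bystander: wooden disc rib 40 mm across, 6 mm thick, flat on the bench among the nuts. Origin: centre of its underside.
- mug: Bystander: terracotta mug 72 mm across, 85 mm high. Origin: centre of its underside.
- glaze: Bystander: glaze jar 56 mm across, 70 mm high. Origin: centre of its underside.
- castbowl: Bystander: white bowl 110 mm across, 50 mm high. Origin: centre of its underside.
Things that resemble listed ones, but are neither listed nor needed, are in the scene too. What is shaped like the nut1 but green is not meant.

How it is judged (in metres and radians):
On the way, in this order (a step that is already met when the one before it is completed fails the run):
1. every plug lies in the tub, let go (x of plug1 in the frame of tub between -0.06 and 0.06 m and y of plug1 in the frame of tub between -0.06 and 0.06 m and z of plug1 in the frame of tub between -0.01 and 0.04 m and contact force between each of plug1, plug2 and the fingers below 0.1 N and x of plug2 in the frame of tub between -0.06 and 0.06 m and y of plug2 in the frame of tub between -0.06 and 0.06 m and z of plug2 in the frame of tub between -0.01 and 0.04 m), for 0.2 s.
2. the mould is home against the back fence and the side stop (horizontal distance between mould and home below 0.003 m and angle between the x axis of mould and the x axis of home, either way round below 0.03 rad and z of mould in the frame of home between -0.003 and 0.003 m and angle between mould's own z axis and vertical below 0.04 rad), for 0.2 s.
3. every nut is caught under the channel lips, bar across the channel, in front of the mould (x of nut1 in the frame of channel between -0.004 and 0.004 m and y of nut1 in the frame of channel between -0.095 and 0.095 m and z of nut1 in the frame of channel between -0.0152 and -0.011 m and angle between the x axis of each of nut1, nut2, nut3, nut4 and the x axis of channel, either way round below 0.17 rad and angle between each of nut1, nut2, nut3, nut4's own z axis and vertical below 0.12 rad and contact force between each of nut1, nut2, nut3, nut4 and the fingers below 0.1 N and x of nut2 in the frame of channel between -0.004 and 0.004 m and y of nut2 in the frame of channel between -0.095 and 0.095 m and z of nut2 in the frame of channel between -0.0152 and -0.011 m and x of nut3 in the frame of channel between -0.004 and 0.004 m and y of nut3 in the frame of channel between -0.095 and 0.095 m and z of nut3 in the frame of channel between -0.0152 and -0.011 m and x of nut4 in the frame of channel between -0.004 and 0.004 m and y of nut4 in the frame of channel between -0.095 and 0.095 m and z of nut4 in the frame of channel between -0.0152 and -0.011 m), for 0.2 s.
At the end, for the whole second after the job is handed in: Plugs in the tub; mould flat, within 3 mm and 0.03 rad of home; every nut in the channel opposite the mould (within 95 mm along, 4 mm across), across it within 0.17 rad, upright, sprung up (origin 11 to 15.2 mm below lip tops); all released and at rest (all of step 1 and all of step 2 and all of step 3 and linear speed of each of nut1, nut2, nut3, nut4, plug1, plug2, mould below 0.02 m/s); the robot touches nothing.
It fails at once if a bystander is moved more than 50 mm (distance of any of rib, mug, glaze, castbowl from where it was at the start of the episode above 0.05 m).
Of plug1, plug2 only 1 to 2 are there at a start; the rules pass over those that are not, and their reading is None.
Of nut1, nut2, nut3, nut4 only 3 to 4 are there at a start; the rules pass over those that are not, and their reading is None.
At some moment in a run one of mould may be knocked a few centimetres aside while the robot is not near it.
It also fails if it takes over 210 s, if anything falls off the work surface, if the arm or the gripper's body presses on something with over 40 N, if the wrist force passes 120 N, or if a joint passes its speed limit or range.

## Working session

There is one attempt and no reset: what is moved stays moved. The work goes in short steps, Python scripts to look and compute and a shell command to move; the robot and the scene stay as the last step left them, time stands still between calls to the robot, and variables do not carry over. Pictures are saved under pics/ and viewed, at most 14 in all, crops included, and the job is handed in when it is done.

```bash
ls; mkdir -p pics; cat > h.py <<'E'
import numpy as np, cv2
from plant import ctrl
from scipy.spatial.transform import Rotation as R
def shot(name,save=None):
    s=ctrl.snapshot(name)
    if save: cv2.imwrite('pics/'+save,s['frame'])
    return s
def cloud(s):
    """world points HxWx3 for scene/top"""
    z=s['range_z']; h,w=z.shape; f=h/2/np.tan(np.radians(s['fov_y'])/2)
    u,v=np.meshgrid(np.arange(w),np.arange(h))
    P=np.stack([(u-s['cx'])/f*z,-(v-s['cy'])/f*z,-z,np.ones_like(z)],-1)
    return (P@np.linalg.inv(s['extrinsics']).T)[...,:3]
E
python3 - <<'E'
from h import *
o=ctrl.get_obs(); print({k:np.round(v,3) for k,v in o.items()})
for n in('top','scene'):
    s=shot(n); cv2.imwrite(f'pics/{n}0.png',cv2.resize(s['frame'],(800,600),interpolation=cv2.INTER_CUBIC)); np.save(f'{n}0.npy',cloud(s)); cv2.imwrite(f'pics/{n}0raw.png',s['frame'])
    print(n,s['fov_y'],s['cx'],s['cy'],np.round(s['extrinsics'],3))
E
```

```text
pics
{'clock': np.float64(0.0), 'q': array([-1.201,  0.351,  1.652,  0.   ,  1.139, -0.085]), 'dq': array([ 0.   ,  0.001, -0.001, -0.001,  0.   , -0.   ]), 'joint_torque': array([-1.0000e-03, -5.0611e+01, -2.9140e+01, -0.0000e+00,  5.0000e-03,
       -0.0000e+00]), 'ee_pos': array([ 241.518, -493.794,  247.762]), 'orientation': array([-0.001,  0.974,  0.225, -0.   ]), 'contact_force': array([ 0.408,  0.659, -0.213]), 'torque': array([-0.025, -0.035,  0.013]), 'grip_force': np.float64(0.0), 'grip_width': np.float64(0.996)}
top 56.862482037455315 247.52478452212816 188.46689649875873 [[-1.80000e-02 -1.00000e+00  3.00000e-03 -8.57600e+00]
 [ 9.92000e-01 -1.80000e-02  1.22000e-01 -5.37521e+02]
 [-1.22000e-01  5.00000e-03  9.93000e-01 -9.78032e+02]
 [ 0.00000e+00  0.00000e+00  0.00000e+00  1.00000e+00]]
scene 55.225017366860946 255.5968660195033 192.50198227051595 [[-8.93000e-01  4.50000e-01  1.40000e-02  4.69637e+02]
 [-3.22000e-01 -6.61000e-01  6.78000e-01  1.23258e+02]
 [ 3.14000e-01  6.01000e-01  7.35000e-01 -1.24393e+03]
 [ 0.00000e+00  0.00000e+00  0.00000e+00  1.00000e+00]]
```

View pics/top0.png

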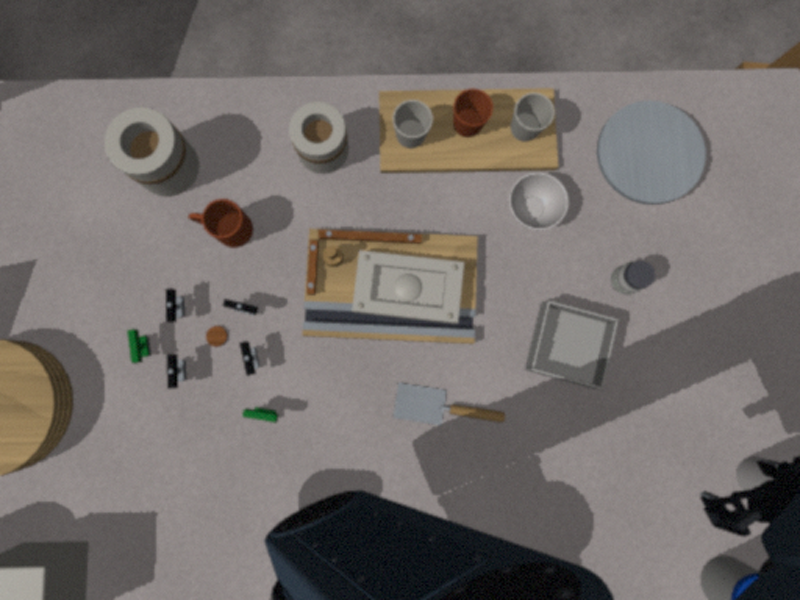

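View pics/scene0.png

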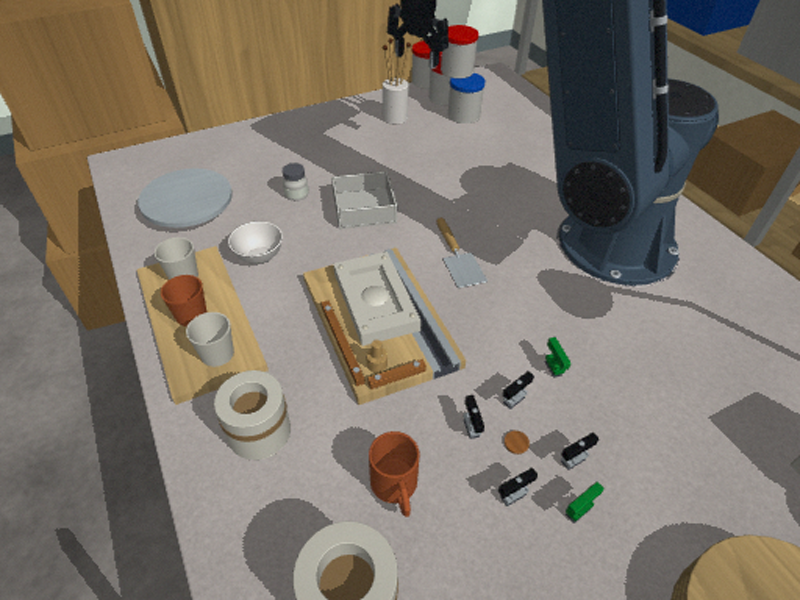

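The top view shows one plug (335,257) between the mould (410,287) and the side stop (312,267). The fence runs along (370,236), the channel along (390,317), and the tub is at (573,343). Four black nuts fit the description: (173,305), (240,306), (248,357) and (174,371). The two green look-alikes (138,345) and (260,413) are not meant. The rib is at (217,336). Next I measure them.

```bash
python3 - <<'E'
from h import *
P=np.load('top0.npy'); im=cv2.imread('pics/top0raw.png'); hsv=cv2.cvtColor(im,cv2.COLOR_BGR2HSV)
def at(x,y,n=1):
    u,v=int(x*.64),int(y*.64); return np.round(np.median(P[v-n:v+n+1,u-n:u+n+1].reshape(-1,3),0),1)
for nm,p in dict(bench=(330,380),bedtop=(340,285),mouldrim=(358,290),fence1=(330,233),fence2=(415,238),stop=(313,270),plug=(333,256),tubfloor=(573,343),chfloor=(390,318),lip=(390,326)).items(): print(nm,at(*p))
def comp(m,lab):
    n,L,st,c=cv2.connectedComponentsWithStats(m.astype(np.uint8),connectivity=8)
    for i in range(1,n):
        if st[i,4]<12: continue
        q=P[L==i]; r=cv2.minAreaRect(q[:,:2].astype(np.float32)); b=cv2.boxPoints(r)
        e=[b[1]-b[0],b[2]-b[1]]; e=max(e,key=np.linalg.norm)
        print(lab,st[i,4],'px',np.round(c[i]/.64),'ctr',np.round(r[0],1),'size',np.round(r[1],1),'long yaw',round(np.degrees(np.arctan2(e[1],e[0])),1),'z',np.round(np.median(q[:,2]),1))
roi=(P[...,0]>250)&(P[...,0]<760)&(np.abs(P[...,1])<560)
z=P[...,2]; V=hsv[...,2]; g=(hsv[...,0]>40)&(hsv[...,0]<90)&(hsv[...,1]>100)
comp(roi&(z>43)&(z<62)&(P[...,1]>170)&~g&(V<90),'nut')
comp(roi&(z>42)&(z<70)&(P[...,1]<-150)&(P[...,0]<600),'tub')
bed=(P[...,1]>-160)&(P[...,1]<180)&roi
comp(bed&(z>46)&(z<60)&(hsv[...,1]<60),'mould')
comp(bed&(z>35)&(z<48)&(hsv[...,1]>60),'fence/stop')
comp(bed&(z>15)&(P[...,0]>380)&(P[...,0]<610),'bed')
comp(bed&(z>60),'plug')
E
```

```text
bench [384.5  90.2  -1.7]
bedtop [558.7  69.4  24. ]
mouldrim [545.7  33.6  51.4]
fence1 [651.9  84.3  41.3]
fence2 [640.4 -70.1  41.5]
stop [585.7 116.   41.9]
plug [604.1  75.7  76.9]
tubfloor [ 445.4 -360.8    4.6]
chfloor [498.2 -21.9   2.8]
lip [483.7 -21.6   2.4]
nut 53 px [168. 184.] ctr [747.2 380. ] size [ 8.4 55.2] long yaw -69.5 z 52.9
nut 61 px [216. 214.] ctr [686.  285.7] size [27.6 62.3] long yaw -42.3 z 53.8
nut 51 px [239. 231.] ctr [658.3 250.3] size [21.6 64.8] long yaw -34.5 z 53.1
nut 117 px [170. 305.] ctr [523.8 370.5] size [57.1 14.8] long yaw 1.5 z 51.2
nut 106 px [240. 306.] ctr [519.6 245.6] size [59.  13.9] long yaw 76.0 z 51.4
nut 110 px [247. 358.] ctr [427.  232.1] size [58.1 14.2] long yaw 12.2 z 51.2
nut 116 px [171. 371.] ctr [406.3 365.2] size [57.6 14.3] long yaw 3.8 z 51.1
tub 262 px [637. 275.] ctr [ 561.3 -466.7] size [49.1 48. ] long yaw 87.1 z 67.7
tub 23 px [461. 271.] ctr [ 570.9 -153.3] size [40.1  5.4] long yaw 1.6 z 52.6
tub 387 px [575. 344.] ctr [ 441.5 -350.1] size [131.5 130.9] long yaw 73.3 z 48.3
mould 1590 px [408. 286.] ctr [550.1 -55.5] size [190.2 110.4] long yaw 82.4 z 52.8
mould 51 px [408. 287.] ctr [551.8 -55. ] size [36.8 31.2] long yaw 89.4 z 47.4
fence/stop 341 px [369. 235.] ctr [646.4  11.6] size [187.2  15.8] long yaw 86.3 z 40.5
fence/stop 169 px [311. 266.] ctr [591.9 118.1] size [15.3 98.7] long yaw -3.6 z 40.6
bed 3916 px [387. 285.] ctr [511.8 -12.1] size [295.5 195.7] long yaw 89.8 z 42.1
bed 929 px [383. 332.] ctr [448.5  -9.1] size [297.1  68.5] long yaw 86.3 z 22.9
plug 43 px [331. 252.] ctr [609.5  79. ] size [15. 16.] long yaw -2.2 z 79.6
plug 6263 px [465. 563.] ctr [325.5 -69. ] size [128.5 164.7] long yaw -5.8 z 634.7
```

```bash
cat >> h.py <<'E'
def pose():
    o=ctrl.get_obs(); q=o['orientation']; r=R.from_quat([q[1],q[2],q[3],q[0]]).as_matrix()
    return o,np.array(o['ee_pos']),r,np.degrees(np.arctan2(r[1,0],r[0,0]))
BY=np.radians(-3.7); BX=np.array([np.cos(BY),np.sin(BY),0]); BYv=np.array([-np.sin(BY),np.cos(BY),0]); HOME=np.array([584.4,15.5,24])
def bed(x,y,z=0): return HOME+x*BX+y*BYv+np.array([0,0,z])
def plan(*targets):
    "targets: (x,y,z,yaw_deg). prints roll (do first), then tool shift along the turned axes"
    o,p,r,a=pose(); print('t',round(o['clock'],1),'tcp',p.round(1),'yaw',a.round(1),'F',np.round(o['contact_force'],1),'w',round(o['grip_width'],3),'q6',o['q'][5].round(2))
    for x,y,z,yaw in targets:
        d=np.array([x,y,z])-p; c,s=np.cos(np.radians(yaw)),np.sin(np.radians(yaw))
        print(' -> roll',round(np.radians(a-yaw),3),'shift',np.round([c*d[0]+s*d[1],s*d[0]-c*d[1],-d[2]],1)); p=p+d; a=yaw
E
python3 -m inch '{"xyz":[[0,0,0],[0,0,0],[0,0,0],[0,0,0],[0,0,0]],"roll":[0.104,0.104,0.104,0.104,0.104]}' 0.2 30
for i in 1 2; do :; done
python3 -m inch '{"xyz":[[16.5,-29.8,0],[16.5,-29.8,0],[16.5,-29.8,0],[16.5,-29.8,0],[16.5,-29.8,0]],"roll":[0,0,0,0,0]}'
python3 -m inch '{"xyz":[[16.5,-29.8,0],[16.5,-29.8,0],[16.5,-29.8,0],[16.5,-29.8,0],[16.5,-29.8,0]],"roll":[0,0,0,0,0]}'
python3 -m inch '{"xyz":[[16.5,-29.8,10],[16.5,-29.8,10],[16.5,-29.8,10],[16.5,-29.8,10],[16.5,-29.8,10]],"roll":[0,0,0,0,0]}'
python3 -m inch '{"xyz":[[16.5,-29.8,10],[16.5,-29.8,10],[16.5,-29.8,10],[16.5,-29.8,10],[16.5,-29.8,10]],"roll":[0,0,0,0,0]}'
python3 -m inch '{"xyz":[[0,0,0],[0,0,0],[0,0,0],[0,0,0],[0,0,0]],"roll":[0,0,0,0,0]}'
python3 - <<'E'
from h import *
plan((609.5,79,70,-3.7))
s=shot('wrist'); cv2.imwrite('pics/w1.png',cv2.resize(s['frame'],(800,600)))
print(s['fov_y'],s['cx'],s['cy'],np.round(s['T_tool_cam'],3))
E
```

```text
clock: 0.52
ee_pos: [241.5, -493.9, 248.0]
orientation: [-0.0, 0.999, -0.035, -0.0]
contact_force: [-0.8, 0.1, 0.1]
grip_width: 0.6
grip_force: 0.0
clock: 0.93
ee_pos: [334.1, -349.2, 248.1]
orientation: [-0.0, 0.999, -0.033, -0.0]
contact_force: [1.2, -0.5, 0.2]
grip_width: 0.6
grip_force: 0.0
clock: 1.35
ee_pos: [426.2, -205.8, 248.2]
orientation: [-0.0, 0.999, -0.033, -0.0]
contact_force: [0.7, -1.5, -0.4]
grip_width: 0.602
grip_force: 0.0
clock: 1.77
ee_pos: [518.2, -62.5, 197.6]
orientation: [-0.0, 0.999, -0.033, -0.0]
contact_force: [1.0, -1.1, -0.2]
grip_width: 0.599
grip_force: 0.0
clock: 2.18
ee_pos: [610.2, 80.8, 147.4]
orientation: [0.0, 0.999, -0.033, -0.0]
contact_force: [0.2, 0.2, -0.5]
grip_width: 0.6
grip_force: 0.0
clock: 2.6
ee_pos: [609.6, 78.2, 148.8]
orientation: [0.0, 0.999, -0.033, 0.0]
contact_force: [0.7, -0.8, 0.5]
grip_width: 0.597
grip_force: 0.0
t 2.6 tcp [609.6  78.2 148.8] yaw -3.8 F [ 0.7 -0.8  0.5] w 0.597 q6 1.69
 -> roll -0.002 shift [-0.1 -0.8 78.8]
65.70646984690485 258.89196945498185 191.16842711788277 [[-1.00000e-03  9.57000e-01  2.89000e-01  7.36320e+01]
 [ 1.00000e+00  1.00000e-03 -0.00000e+00 -1.90000e-02]
 [-0.00000e+00  2.89000e-01 -9.57000e-01 -1.25862e+02]
 [ 0.00000e+00  0.00000e+00  0.00000e+00  1.00000e+00]]
```

View pics/w1.png

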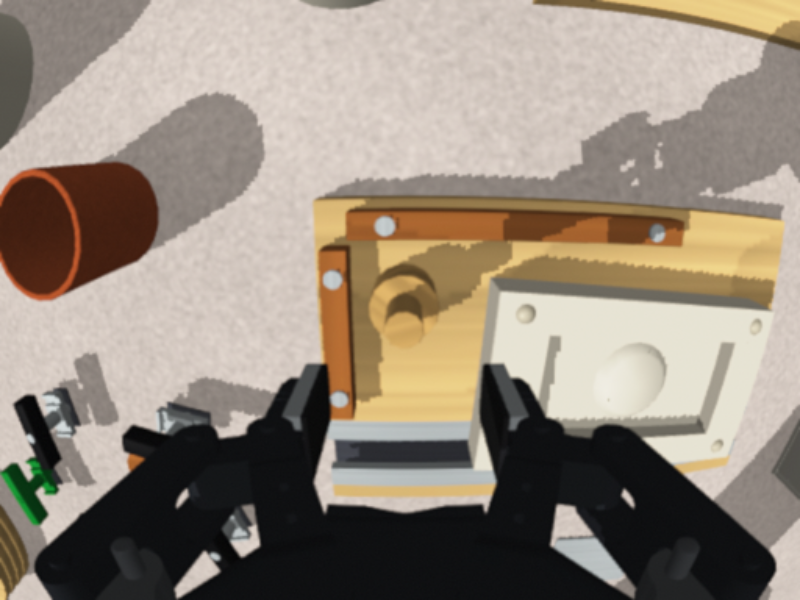

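The wrist view shows a single plug, with its knob at (402,325) between the open fingers, and clear space from the stop and mould. I'll grasp it now.

```bash
cat >> h.py <<'E'
def wcloud():
    o,p,r,a=pose(); s=ctrl.snapshot('wrist'); z=s['range_z']; h,w=z.shape; f=h/2/np.radians(s['fov_y']/2)
    f2=h/2/np.tan(np.radians(s['fov_y'])/2)
    u,v=np.meshgrid(np.arange(w),np.arange(h)); dx=u-s['cx']; dy=v-s['cy']; rr=np.hypot(dx,dy)+1e-9; 
    s['f']=(f,f2); th=rr/f2
    t=np.tan(th)*z
    P=np.stack([dx/rr*t,-dy/rr*t,-z,np.ones_like(z)],-1)@s['T_tool_cam'].T
    return s,P[...,:3]@r.T+p
E
python3 -m inch '{"xyz":[[0,0,16],[0,0,16],[0,0,16],[0,0,16],[0,0,8]],"roll":[0,0,0,0,0]}'
python3 -m inch '{"xyz":[[0,-0.8,4],[0,0,2],[0,0,0],[0,0,0],[0,0,0]],"roll":[0,0,0,0,0]}'
python3 -m inch '{"xyz":[[0,0,0],[0,0,0],[0,0,0],[0,0,0],[0,0,0]],"roll":[0,0,0,0,0]}' -1 30
python3 -m inch '{"xyz":[[0,0,-20],[0,0,-20],[0,0,-20],[0,0,-10],[0,0,0]],"roll":[0,0,0,0,0]}'
python3 - <<'E'
from h import *
plan((441.5,-350.1,140,-3.7),(441.5,-350.1,57,-3.7))
s,P=wcloud()
m=P[...,2]
for u,v in ((300*.64,120*.64),(330*.64,205*.64)): print(P[int(v),int(u)].round(1))
E
```

```text
clock: 3.07
ee_pos: [609.0, 78.6, 74.9]
orientation: [0.0, 0.999, -0.033, -0.001]
contact_force: [0.1, -0.3, -0.5]
grip_width: 0.601
grip_force: 0.0
clock: 3.48
ee_pos: [610.2, 80.0, 71.1]
orientation: [-0.0, 0.999, -0.033, 0.001]
contact_force: [0.4, -0.1, -0.4]
grip_width: 0.604
grip_force: 0.0
clock: 3.9
ee_pos: [609.9, 80.0, 70.5]
orientation: [-0.0, 0.999, -0.033, 0.0]
contact_force: [0.1, 0.2, 1.3]
grip_width: 0.2
grip_force: 29.7
clock: 4.32
ee_pos: [610.8, 80.0, 142.4]
orientation: [-0.0, 0.999, -0.033, 0.002]
contact_force: [0.1, 0.8, -1.3]
grip_width: 0.197
grip_force: 29.7
t 4.3 tcp [610.8  80.  142.4] yaw -3.7 F [ 0.1  0.8 -1.3] w 0.197 q6 1.69
 -> roll -0.001 shift [-141.2  440.2    2.4]
 -> roll 0.0 shift [ 0. -0. 83.]
[7.159e+02 1.333e+02 7.000e-01]
[665.8 116.   24.8]
```

```bash
python3 -m inch '{"xyz":[[-9.4,29.35,0],[-9.4,29.35,0],[-9.4,29.35,0],[-9.4,29.35,0],[-9.4,29.35,0]],"roll":[0,0,0,0,0]}'
python3 -m inch '{"xyz":[[-9.4,29.35,0],[-9.4,29.35,0],[-9.4,29.35,0],[-9.4,29.35,0],[-9.4,29.35,0]],"roll":[0,0,0,0,0]}'
python3 -m inch '{"xyz":[[-9.4,29.35,0],[-9.4,29.35,0],[-9.4,29.35,0],[-9.4,29.35,0],[-9.4,29.35,0]],"roll":[0,0,0,0,0]}'
python3 -m inch '{"xyz":[[0,0,20],[0,0,20],[0,0,20],[0,0,16],[0,0,8]],"roll":[0,0,0,0,0]}'
python3 -m inch '{"xyz":[[0,0,0],[0,0,0],[0,0,0],[0,0,0],[0,0,0]],"roll":[0,0,0,0,0]}'
python3 -m inch '{"xyz":[[0,0,0],[0,0,0],[0,0,0],[0,0,0],[0,0,0]],"roll":[0,0,0,0,0]}' -0.3
python3 -m inch '{"xyz":[[0,0,-20],[0,0,-20],[0,0,-20],[0,0,-20],[0,0,-10]],"roll":[0,0,0,0,0]}' -1
python3 - <<'E'
from h import *
# place to push: after the plug is gone
plan()
s=shot('top'); np.save('top1.npy',cloud(s)); cv2.imwrite('pics/top1raw.png',s['frame'])
P=cloud(s); hsv=cv2.cvtColor(s['frame'],cv2.COLOR_BGR2HSV)
m=(P[...,2]>46)&(P[...,2]<60)&(hsv[...,1]<60)&(abs(P[...,1])<190)&(P[...,0]>440)&(P[...,0]<660)
r=cv2.minAreaRect(P[m][:,:2].astype(np.float32)); print(r)
t=(np.hypot(P[...,0]-441.5,P[...,1]+350)<60)&(P[...,2]>8)&(P[...,2]<80)&(hsv[...,1]>70); print(t.sum(), P[t].mean(0) if t.any() else '')
cv2.imwrite('pics/top1.png',cv2.resize(s['frame'][130:260,170:430],(800,400)))
E
```

```text
clock: 4.78
ee_pos: [551.9, -64.4, 138.7]
orientation: [-0.0, 0.999, -0.032, -0.001]
contact_force: [0.4, 0.4, -0.9]
grip_width: 0.201
grip_force: 29.7
clock: 5.2
ee_pos: [495.5, -207.8, 138.8]
orientation: [-0.0, 0.999, -0.033, -0.001]
contact_force: [0.7, -0.9, -0.7]
grip_width: 0.199
grip_force: 29.7
clock: 5.62
ee_pos: [439.1, -351.1, 138.8]
orientation: [-0.001, 0.999, -0.033, -0.001]
contact_force: [0.5, -0.0, -0.3]
grip_width: 0.2
grip_force: 29.7
clock: 6.03
ee_pos: [439.0, -349.0, 53.0]
orientation: [-0.002, 0.999, -0.033, -0.002]
contact_force: [0.5, -0.3, -0.8]
grip_width: 0.199
grip_force: 29.8
clock: 6.45
ee_pos: [440.8, -350.4, 57.1]
orientation: [0.0, 0.999, -0.033, 0.001]
contact_force: [0.5, 1.0, -0.3]
grip_width: 0.202
grip_force: 29.8
clock: 6.87
ee_pos: [440.4, -350.2, 56.3]
orientation: [0.0, 0.999, -0.033, 0.0]
contact_force: [-0.1, -0.1, -0.1]
grip_width: 0.351
grip_force: 0.0
clock: 7.28
ee_pos: [441.0, -350.7, 148.5]
orientation: [0.001, 0.999, -0.033, 0.001]
contact_force: [0.0, 0.2, 0.3]
grip_width: 0.177
grip_force: 29.2
t 7.3 tcp [ 441.  -350.7  148.5] yaw -3.7 F [0.  0.2 0.3] w 0.177 q6 0.88
((550.0381469726562, -55.589698791503906), (189.80859375, 110.45809173583984), 82.47579193115234)
0
```

View pics/top1.png

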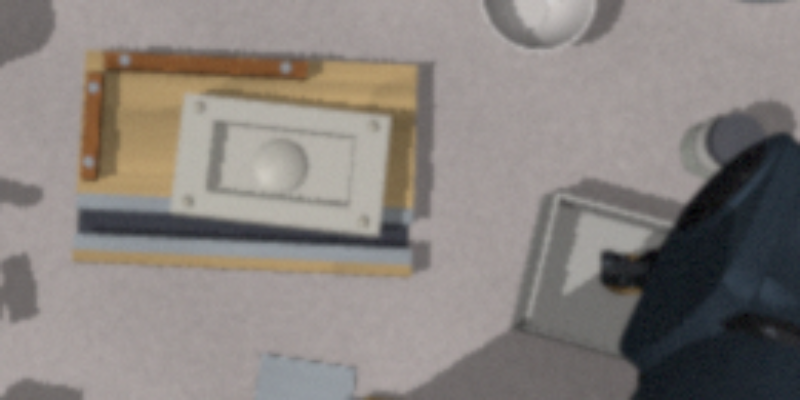

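The crop shows the plug came up again with the fingers (tips at (620,270)): I closed them before they were clear of the knob. I'll lower it again, release it, and keep the fingers open on the way up.

```bash
python3 -m inch '{"xyz":[[0,0,20],[0,0,20],[0,0,20],[0,0,12],[0,0,6]],"roll":[0,0,0,0,0]}'
python3 -m inch '{"xyz":[[0,0,0],[0,0,0],[0,0,0],[0,0,0],[0,0,0]],"roll":[0,0,0,0,0]}'
python3 -m inch '{"xyz":[[0,0,0],[0,0,0],[0,0,0],[0,0,0],[0,0,0]],"roll":[0,0,0,0,0]}' -0.1
python3 -m inch '{"xyz":[[0,0,-20],[0,0,-20],[0,0,-20],[0,0,-20],[0,0,-10]],"roll":[0,0,0,0,0]}'
python3 - <<'E'
from h import *
o,p,r,a=pose(); plan()
s,P=wcloud()
hsv=cv2.cvtColor(s['frame'],cv2.COLOR_BGR2HSV)
t=(np.hypot(P[...,0]-441.5,P[...,1]+350)<75)&(P[...,2]>-5)&(P[...,2]<90)&(hsv[...,1]>70); print(t.sum(), P[t].mean(0),P[t].max(0))
cv2.imwrite('pics/w2.png',s['frame'])
# mould pose fine and push points
c=np.array([550.04,-55.59,24]); d=c-HOME; print('mould in bed',d@BX,d@BYv)
E
```

```text
clock: 7.75
ee_pos: [441.6, -351.4, 68.6]
orientation: [0.001, 0.999, -0.033, 0.001]
contact_force: [6.1, 8.5, 33.5]
grip_width: 0.182
grip_force: 53.5
clock: 8.17
ee_pos: [441.2, -350.6, 68.5]
orientation: [0.001, 0.999, -0.033, 0.001]
contact_force: [2.2, -0.1, 7.8]
grip_width: 0.181
grip_force: 53.1
clock: 8.58
ee_pos: [440.3, -350.1, 68.0]
orientation: [-0.0, 0.999, -0.033, -0.0]
contact_force: [0.8, 0.0, 0.6]
grip_width: 0.452
grip_force: 0.0
clock: 9.0
ee_pos: [440.9, -350.7, 160.4]
orientation: [0.001, 0.999, -0.033, 0.001]
contact_force: [-0.4, 0.1, 0.7]
grip_width: 0.45
grip_force: 0.0
t 9.0 tcp [ 440.9 -350.7  160.4] yaw -3.7 F [-0.4  0.1  0.7] w 0.45 q6 0.88
1402 [ 445.57220611 -352.21351711   41.47916328] [ 458.86421372 -334.62506074   65.37675854]
mould in bed -29.7007788501293 -73.15915141454084
```

View pics/w2.png

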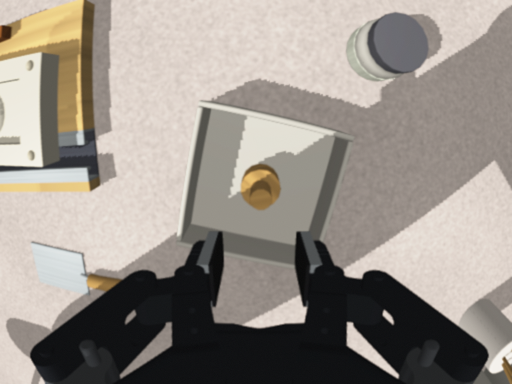

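The plug stands free in the tub at (261,185). Next is the mould push: first towards the fence, then towards the stop.

```bash
python3 - <<'E'
from h import *
a=bed(-122,-78); plan((a[0],a[1],160,-3.7),(a[0],a[1],52,-3.7)); print(a)
E
```

```text
t 9.1 tcp [ 441.3 -351.   161.3] yaw -3.7 F [ 1.1 -1.1  1.8] w 0.452 q6 0.88
 -> roll -0.001 shift [  -2.8 -296.9    1.3]
 -> roll 0.0 shift [  0.   0. 108.]
[457.62077453 -54.46447662  24.        ]
```

```bash
python3 -m inch '{"xyz":[[0,-29.7,0],[0,-29.7,0],[0,-29.7,0],[0,-29.7,0],[0,-29.7,0]],"roll":[0,0,0,0,0]}' -1 30
python3 -m inch '{"xyz":[[0,-29.7,0],[0,-29.7,0],[0,-29.7,0],[0,-29.7,0],[-2.8,-29.7,0]],"roll":[0,0,0,0,0]}'
python3 -m inch '{"xyz":[[0,0,25],[0,0,25],[0,0,25],[0,0,22],[0,0,12]],"roll":[0,0,0,0,0]}'
python3 -m inch '{"xyz":[[0,0,0],[0,0,0],[5,0,0],[5,0,0],[5,0,0]],"roll":[0,0,0,0,0]}'
python3 -m inch '{"xyz":[[5,0,0],[5,0,0],[5,0,0],[5,0,0],[5,0,0]],"roll":[0,0,0,0,0]}'
python3 -m inch '{"xyz":[[5,0,0],[3,0,0],[2,0,0],[2,0,0],[0,0,0]],"roll":[0,0,0,0,0]}'
python3 -c "
from h import *
o,p,r,a=pose();d=p-HOME;print(d@BX,d@BYv)"
```

```text
clock: 9.47
ee_pos: [449.6, -200.5, 157.3]
orientation: [-0.0, 0.999, -0.033, -0.001]
contact_force: [0.4, 0.6, 0.2]
grip_width: 0.001
grip_force: 0.0
clock: 9.88
ee_pos: [456.8, -52.2, 157.5]
orientation: [-0.0, 0.999, -0.033, -0.0]
contact_force: [0.3, -0.1, -0.2]
grip_width: 0.001
grip_force: 0.0
clock: 10.3
ee_pos: [455.4, -53.2, 46.4]
orientation: [-0.0, 0.999, -0.033, -0.002]
contact_force: [0.0, 0.2, -0.2]
grip_width: -0.0
grip_force: 0.0
clock: 10.72
ee_pos: [473.1, -54.8, 50.2]
orientation: [0.0, 0.999, -0.033, 0.001]
contact_force: [0.5, 0.0, -0.1]
grip_width: 0.004
grip_force: 0.0
clock: 11.13
ee_pos: [496.0, -56.0, 49.1]
orientation: [-0.0, 0.999, -0.033, -0.002]
contact_force: [-6.8, -0.7, 4.4]
grip_width: -0.0
grip_force: 3.6
clock: 11.55
ee_pos: [508.4, -56.9, 49.2]
orientation: [-0.0, 0.999, -0.033, -0.001]
contact_force: [-4.3, -0.4, 2.8]
grip_width: 0.002
grip_force: 2.1
-71.19195599458854 -77.12838856474563
```

```bash
python3 -m inch '{"xyz":[[2,0,0],[2,0,0],[1,0,0],[1,0,0],[0,0,0]],"roll":[0,0,0,0,0]}'
python3 -m inch '{"xyz":[[1,0,0],[1,0,0],[1,0,0],[1,0,0],[0,0,0]],"roll":[0,0,0,0,0]}'
python3 -c "
from h import *
o,p,r,a=pose();d=p-HOME;print(d@BX,d@BYv,o['contact_force'])"
```

```text
clock: 11.97
ee_pos: [512.2, -57.4, 48.8]
orientation: [-0.0, 0.999, -0.032, -0.004]
contact_force: [-15.1, -4.2, 9.5]
grip_width: 0.0
grip_force: 7.6
clock: 12.38
ee_pos: [514.5, -57.8, 48.4]
orientation: [-0.0, 0.999, -0.032, -0.006]
contact_force: [-22.7, -7.0, 13.0]
grip_width: 0.002
grip_force: 11.6
-65.04823277719468 -77.63247322722098 [-22.69799163  -6.98428897  13.0084677 ]
```

```bash
python3 -m inch '{"xyz":[[-10,0,0],[-10,0,0],[0,26,0],[0,26,0],[0,26,0]],"roll":[0,0,0,0,0]}'
python3 -m inch '{"xyz":[[0,26,0],[0,26,0],[20,0,0],[20,0,0],[20,0,0]],"roll":[0,0,0,0,0]}'
python3 -m inch '{"xyz":[[20,0,0],[0,0,0],[0,0,0],[0,0,0],[0,0,0]],"roll":[0,0,0,0,0]}'
python3 -c "
from h import *
o,p,r,a=pose();d=p-HOME;print(d@BX,d@BYv,p,o['contact_force'])"
```

```text
clock: 12.8
ee_pos: [494.1, -135.0, 49.5]
orientation: [0.0, 0.999, -0.032, 0.0]
contact_force: [0.3, 0.2, 0.6]
grip_width: -0.001
grip_force: 0.0
clock: 13.22
ee_pos: [551.3, -190.8, 49.4]
orientation: [0.0, 0.999, -0.033, 0.0]
contact_force: [-0.7, 0.1, 0.5]
grip_width: -0.002
grip_force: 0.0
clock: 13.63
ee_pos: [569.5, -191.2, 49.2]
orientation: [-0.0, 0.999, -0.033, -0.0]
contact_force: [-0.2, 0.4, -0.1]
grip_width: 0.004
grip_force: 0.0
-1.5719070281062248 -207.1842784477974 [ 569.4612897  -191.15098853   49.17596997] [-0.21652267  0.441325   -0.11289928]
```

```bash
python3 -m inch '{"xyz":[[0,-5,0],[0,-5,0],[0,-5,0],[0,-5,0],[0,-5,0]],"roll":[0,0,0,0,0]}'
python3 -m inch '{"xyz":[[0,-5,0],[0,-5,0],[0,-5,0],[0,-5,0],[0,-5,0]],"roll":[0,0,0,0,0]}'
python3 -m inch '{"xyz":[[0,-5,0],[0,-5,0],[0,-5,0],[0,-5,0],[0,-5,0]],"roll":[0,0,0,0,0]}'
python3 -m inch '{"xyz":[[0,-3,0],[0,-3,0],[0,-3,0],[0,-2,0],[0,-2,0]],"roll":[0,0,0,0,0]}'
python3 -c "
from h import *
o,p,r,a=pose();d=p-HOME;print(d@BX,d@BYv,p,o['contact_force'])"
```

```text
clock: 14.05
ee_pos: [571.8, -165.6, 49.4]
orientation: [-0.0, 0.999, -0.032, -0.0]
contact_force: [0.8, 0.2, -0.3]
grip_width: -0.0
grip_force: 0.0
clock: 14.47
ee_pos: [573.6, -141.1, 49.4]
orientation: [0.0, 0.999, -0.033, 0.0]
contact_force: [-0.6, -3.9, 0.7]
grip_width: 0.001
grip_force: 2.3
clock: 14.88
ee_pos: [575.1, -116.0, 49.3]
orientation: [0.0, 0.999, -0.033, -0.0]
contact_force: [-0.9, -4.3, 0.7]
grip_width: 0.002
grip_force: 2.6
clock: 15.3
ee_pos: [575.9, -103.3, 49.3]
orientation: [0.0, 0.999, -0.033, -0.0]
contact_force: [-0.6, -4.8, 1.2]
grip_width: 0.003
grip_force: 2.7
-0.7784716156765503 -119.08201452777462 [ 575.93851375 -103.28356558   49.3418625 ] [-0.57160888 -4.78781771  1.2087357 ]
```

```bash
python3 -m inch '{"xyz":[[0,-2,0],[0,-2,0],[0,-2,0],[0,-1,0],[0,-1,0]],"roll":[0,0,0,0,0]}'
python3 -m inch '{"xyz":[[0,-1,0],[0,-1,0],[0,-1,0],[0,-1,0],[0,0,0]],"roll":[0,0,0,0,0]}'
python3 -c "
from h import *
o,p,r,a=pose();d=p-HOME;print(d@BX,d@BYv,p,o['contact_force'])"
```

```text
clock: 15.72
ee_pos: [576.4, -95.4, 49.3]
orientation: [0.0, 0.999, -0.033, -0.0]
contact_force: [-1.5, -6.2, 1.1]
grip_width: 0.001
grip_force: 2.7
clock: 16.13
ee_pos: [576.6, -93.2, 49.4]
orientation: [0.001, 0.999, -0.032, -0.0]
contact_force: [-3.5, -18.6, -0.6]
grip_width: -0.003
grip_force: 9.5
-0.7538963512829 -108.99373439225411 [576.61405779 -93.21789917  49.3506585 ] [ -3.47334371 -18.55812846  -0.56622115]
```

```bash
python3 -m inch '{"xyz":[[0,-1,0],[0,0,0],[0,10,0],[0,10,0],[-20,0,0]],"roll":[0,0,0,0,0]}'
python3 -m inch '{"xyz":[[-22,0,0],[-22,0,0],[-22,0,0],[0,-25,0],[0,-25,0]],"roll":[0,0,0,0,0]}'
python3 -m inch '{"xyz":[[0,-25,0],[0,-25,0],[0,-25,0],[0,0,0],[0,0,0]],"roll":[0,0,0,0,0]}'
python3 -m inch '{"xyz":[[4,0,0],[4,0,0],[4,0,0],[3,0,0],[2,0,0]],"roll":[0,0,0,0,0]}'
python3 -m inch '{"xyz":[[1.5,0,0],[1.5,0,0],[1.5,0,0],[1.5,0,0],[0,0,0]],"roll":[0,0,0,0,0]}'
python3 -c "
from h import *
o,p,r,a=pose();d=p-HOME;print(d@BX,d@BYv,p,o['contact_force'])"
```

```text
clock: 16.55
ee_pos: [557.8, -110.6, 49.7]
orientation: [0.0, 0.999, -0.033, 0.002]
contact_force: [-0.7, -0.5, 0.4]
grip_width: 0.0
grip_force: 0.0
clock: 16.97
ee_pos: [492.0, -54.9, 49.4]
orientation: [-0.0, 0.999, -0.034, -0.0]
contact_force: [0.8, 0.0, -0.5]
grip_width: -0.0
grip_force: 0.0
clock: 17.38
ee_pos: [497.8, 20.9, 49.3]
orientation: [-0.0, 1.0, -0.032, -0.0]
contact_force: [-0.3, -0.1, 0.8]
grip_width: 0.004
grip_force: 0.0
clock: 17.8
ee_pos: [515.4, 18.2, 49.3]
orientation: [-0.0, 0.999, -0.033, 0.0]
contact_force: [0.5, 0.1, 0.3]
grip_width: 0.003
grip_force: 0.0
clock: 18.22
ee_pos: [519.3, 18.5, 49.0]
orientation: [-0.0, 0.999, -0.033, -0.002]
contact_force: [-6.9, -1.5, 4.7]
grip_width: 0.002
grip_force: 3.6
-65.19392922791891 -1.2436411007581316 [519.26170478  18.46606586  48.97415469] [-6.91167587 -1.49304507  4.65393591]
```

```bash
python3 -m inch '{"xyz":[[1.5,0,0],[1,0,0],[0,0,0],[-10,0,0],[-10,0,0]],"roll":[0,0,0,0,0]}'
python3 -m inch '{"xyz":[[0,0,-30],[0,0,-40],[0,0,-40],[0,0,-40],[0,0,-20]],"roll":[0,0,0,0,0]}'
python3 -m inch '{"xyz":[[0,0,0],[0,0,0],[0,0,0],[0,0,0],[0,0,0]],"roll":[0,0,0,0,0]}'
python3 - <<'E'
from h import *
plan(); s,P=wcloud(); cv2.imwrite('pics/w3.png',cv2.resize(s['frame'],(800,600)))
hsv=cv2.cvtColor(s['frame'],cv2.COLOR_BGR2HSV); D=P-HOME; B=np.stack([D@BX,D@BYv,P[...,2]],-1); np.save('w3.npy',B)
def rect(m,l):
    n,L,st,c=cv2.connectedComponentsWithStats(m.astype(np.uint8))
    for i in range(1,n):
        if st[i,4]<150: continue
        q=B[L==i]; r=cv2.minAreaRect(q[:,:2].astype(np.float32)); print(l,st[i,4],np.round(r,1) if 0 else [np.round(x,1) for x in r],'z',np.median(q[:,2]).round(1))
near=(abs(B[...,0])<140)&(abs(B[...,1])<220)
rect(near&(B[...,2]>44)&(B[...,2]<62)&(hsv[...,1]<60)&(B[...,0]>-70),'mould')
rect(near&(B[...,2]>34)&(B[...,2]<48)&(hsv[...,1]>80),'fence/stop')
E
```

```text
clock: 18.63
ee_pos: [503.0, 19.5, 49.2]
orientation: [-0.0, 0.999, -0.033, -0.0]
contact_force: [0.2, 0.8, 0.0]
grip_width: -0.001
grip_force: 0.0
clock: 19.05
ee_pos: [504.4, 19.5, 223.9]
orientation: [0.0, 0.999, -0.033, 0.003]
contact_force: [-0.5, 0.4, 0.3]
grip_width: 0.002
grip_force: 0.0
clock: 19.47
ee_pos: [502.8, 19.5, 218.0]
orientation: [-0.0, 0.999, -0.033, -0.001]
contact_force: [-0.6, 0.5, 0.2]
grip_width: -0.001
grip_force: 0.0
t 19.5 tcp [502.8  19.5 218. ] yaw -3.7 F [-0.6  0.5  0.2] w -0.001 q6 1.58
mould 12784 [array([7., 5.]), array([202.5, 122. ]), np.float64(89.9)] z 54.2
mould 1526 [array([ 1.3, -0.3]), array([44.3, 44. ]), np.float64(20.4)] z 46.7
fence/stop 1799 [array([64.9, -0.5]), array([189.4,  12.1]), np.float64(89.9)] z 42.3
fence/stop 726 [array([  1.2, 103.9]), array([99.1, 11.3]), np.float64(0.3)] z 42.2
```

View pics/w3.png

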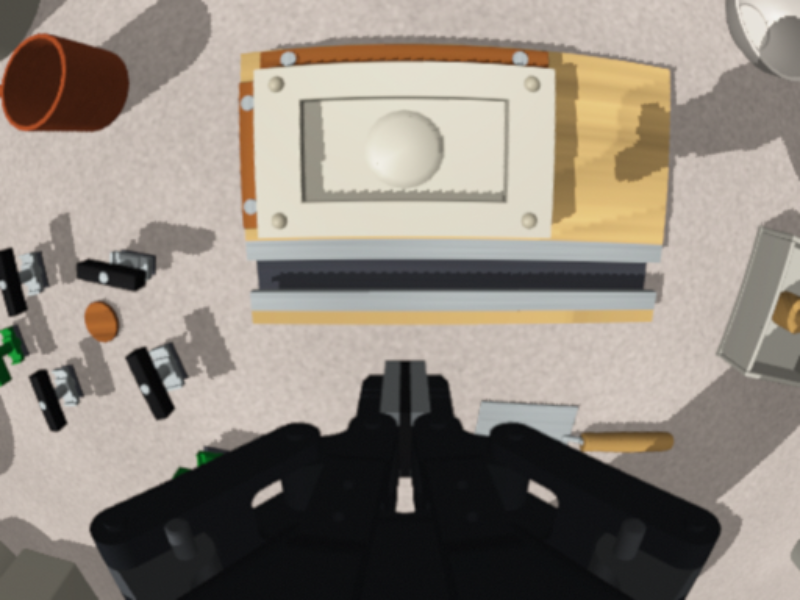

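The wrist view shows the mould flush against the fence (top edge, about y=60) and the stop (left edge, about x=252). The slot runs open along y≈275. I'll check the slot line from depth, then head for the nearest nut at about (427,232).

```bash
python3 - <<'E'
from h import *
B=np.load('w3.npy')
for by in (-80,-40,0,40,80):
    m=(abs(B[...,1]-by)<6)&(abs(B[...,0]+88)<40); q=B[m]
    d=q[q[:,2]<15]; u=q[(q[:,2]>20)&(q[:,2]<28)]
    f=u[u[:,0]>-88][:,0]; n=u[u[:,0]<-88][:,0]
    print(by,'floor z',np.median(d[:,2]).round(1),'lip z',np.median(u[:,2]).round(1),'near lip edge',n.max().round(1),'far lip edge',f.min().round(1))
plan((427,232.1,150,12.2))
E
```

```text
-80 floor z 2.8 lip z 24.2 near lip edge -99.1 far lip edge -74.8
-40 floor z 2.8 lip z 24.3 near lip edge -99.1 far lip edge -74.8
0 floor z 2.8 lip z 24.3 near lip edge -99.2 far lip edge -74.9
40 floor z 2.9 lip z 24.3 near lip edge -99.2 far lip edge -74.8
80 floor z 2.8 lip z 24.2 near lip edge -99.1 far lip edge -74.4
t 19.5 tcp [503.   19.5 218.2] yaw -3.7 F [ 0.5 -0.1 -0.4] w -0.002 q6 1.58
 -> roll -0.278 shift [ -29.3 -223.8   68.2]
```

Slot edges sit at bed x -99.2 and -74.8, 24.3 mm apart against the 24 mm given, so the centre is near -87. Now above the first nut.

```bash
cat >> h.py <<'E'
def nutlook(x,y):
    "bar top rectangle near (x,y) by the wrist camera"
    o,p,r,a=pose(); s,P=wcloud(); m=(np.hypot(P[...,0]-x,P[...,1]-y)<48)&(P[...,2]>47)&(P[...,2]<60)
    n,L,st,c=cv2.connectedComponentsWithStats(m.astype(np.uint8)); i=1+st[1:,4].argmax()
    m=cv2.erode((L==i).astype(np.uint8),np.ones((3,3)))>0; q=P[m]; b=cv2.boxPoints(R_:=cv2.minAreaRect(q[:,:2].astype(np.float32))); e=max([b[1]-b[0],b[2]-b[1]],key=np.linalg.norm)
    yaw=np.degrees(np.arctan2(e[1],e[0])); print('bar',np.round(R_[0],1),np.round(R_[1],1),'yaw',yaw.round(1),'z',np.median(q[:,2]).round(1),'n',m.sum())
    return s,R_[0],yaw
E
python3 -m inch '{"xyz":[[0,0,0],[0,0,0],[0,0,0],[0,0,0],[0,0,0]],"roll":[-0.093,-0.093,-0.092,0,0]}' 0.2 40
python3 -m inch '{"xyz":[[-5.9,-37.3,14],[-5.9,-37.3,14],[-5.9,-37.3,14],[-5.9,-37.3,13],[-5.7,-37.3,13]],"roll":[0,0,0,0,0]}'
python3 -m inch '{"xyz":[[0,-37.3,0],[0,0,0],[0,0,0],[0,0,0],[0,0,0]],"roll":[0,0,0,0,0]}'
python3 - <<'E'
from h import *
s,c,y=nutlook(427,232); cv2.imwrite('pics/w4.png',s['frame']); plan((c[0],c[1],49,12.2))
E
```

```text
clock: 19.93
ee_pos: [503.2, 19.5, 218.8]
orientation: [-0.0, 0.994, 0.105, -0.0]
contact_force: [0.5, -0.1, -0.0]
grip_width: 0.597
grip_force: 0.0
clock: 20.35
ee_pos: [434.3, 197.0, 150.6]
orientation: [-0.0, 0.995, 0.104, -0.0]
contact_force: [0.8, 1.1, 0.5]
grip_width: 0.601
grip_force: 0.0
clock: 20.77
ee_pos: [427.8, 231.2, 151.3]
orientation: [0.0, 0.994, 0.105, -0.0]
contact_force: [0.4, 0.7, 0.7]
grip_width: 0.599
grip_force: 0.0
bar [428.6 231.9] [58.1 12.3] yaw 12.9 z 53.3 n 1046
t 20.8 tcp [427.9 231.1 151.4] yaw 12.1 F [-0.5  0.1  0.4] w 0.599 q6 1.76
 -> roll -0.003 shift [  0.9  -0.6 102.4]
```

View pics/w4.png

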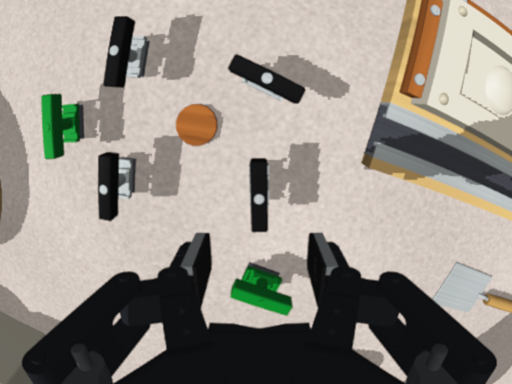

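Enlarged, the four black nuts and two green look-alikes are clear. The black bar at (259,195) under the open fingers is the one to take; the green one at (262,290) is left alone.

```bash
python3 -m inch '{"xyz":[[0.9,-0.6,20],[0,0,20],[0,0,20],[0,0,20],[0,0,12]],"roll":[-0.012,0,0,0,0]}'
python3 -m inch '{"xyz":[[0,0,6],[0,0,4],[0,0,0],[0,0,0],[0,0,0]],"roll":[0,0,0,0,0]}'
python3 -c "
from h import *
plan()"
python3 -m inch '{"xyz":[[0,0,0],[0,0,0],[0,0,0],[0,0,0],[0,0,0]],"roll":[0,0,0,0,0]}' -1 40
python3 -m inch '{"xyz":[[0,0,0],[0,0,-20],[0,0,-30],[0,0,-30],[0,0,-25]],"roll":[0,0,0,0,0]}'
python3 -m inch '{"xyz":[[0,0,-10],[0,0,0],[0,0,0],[0,0,0],[0,0,0]],"roll":[0,0,0,0,0]}'
python3 - <<'E'
from h import *
o,p,r,a=pose(); s,P=wcloud(); cv2.imwrite('pics/w5.png',cv2.resize(s['frame'][150:384,130:390],(800,720))[:600])
T=(P-p)@r; np.save('w5.npy',T)
c=bed(-87.2,-75); plan((c[0],c[1],165,86.3))
V=cv2.cvtColor(s['frame'],cv2.COLOR_BGR2HSV)[...,2]
m=(abs(T[...,1])<6)&(T[...,2]>-20)&(T[...,2]<30)&(abs(T[...,0])<60)
print(m.sum(), T[m].min(0).round(1),T[m].max(0).round(1))
for x in range(8,40,3):
    k=m&(abs(T[...,0]-x)<1.5); print(x,k.sum(),np.median(T[k][:,2]).round(1) if k.any() else '')
E
```

```text
clock: 21.23
ee_pos: [428.0, 231.6, 57.7]
orientation: [0.0, 0.994, 0.111, -0.001]
contact_force: [-0.5, -0.4, 0.8]
grip_width: 0.601
grip_force: 0.0
clock: 21.65
ee_pos: [428.7, 232.9, 50.1]
orientation: [-0.0, 0.994, 0.112, 0.001]
contact_force: [0.4, -0.7, -0.5]
grip_width: 0.605
grip_force: 0.0
t 21.6 tcp [428.7 232.9  50.1] yaw 12.9 F [ 0.4 -0.7 -0.5] w 0.605 q6 1.75
clock: 22.07
ee_pos: [428.3, 233.0, 49.5]
orientation: [-0.0, 0.994, 0.112, 0.0]
contact_force: [0.5, -0.0, 3.1]
grip_width: 0.151
grip_force: 41.9
clock: 22.48
ee_pos: [428.1, 232.8, 155.9]
orientation: [-0.0, 0.994, 0.112, 0.0]
contact_force: [0.7, -0.1, -1.2]
grip_width: 0.153
grip_force: 41.5
clock: 22.9
ee_pos: [427.5, 232.6, 162.8]
orientation: [0.0, 0.994, 0.112, -0.001]
contact_force: [-0.1, -0.1, -1.2]
grip_width: 0.153
grip_force: 41.5
t 22.9 tcp [427.7 232.6 163. ] yaw 12.9 F [ 1.4 -0.6 -1.4] w 0.152 q6 1.75
 -> roll -1.281 shift [-281.5   83.2   -2. ]
2905 [-30.3  -6.   -6.3] [29.5  6.  12.5]
8 144 -3.6
11 154 -3.6
14 154 -3.5
17 161 -3.5
20 162 -3.6
23 167 -3.7
26 176 -3.8
29 358 1.3
32 0 
35 0 
38 0
```

View pics/w5.png

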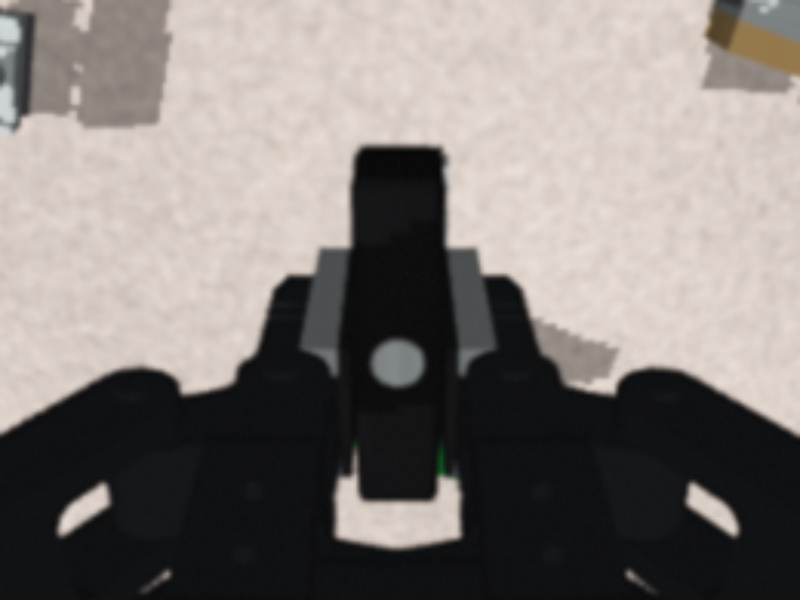

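The nut is held level, with its bar ends at tool x -30.3 and 29.5 and its top at -3.6, so the origin lies 40.4 mm below the TCP. On to the channel.

```bash
python3 -m inch '{"xyz":[[0,0,0],[0,0,0],[0,0,0],[0,0,0],[0,0,0]],"roll":[-0.116,-0.116,-0.116,-0.116,-0.116]}' - 60
python3 -m inch '{"xyz":[[0,0,0],[0,0,0],[0,0,0],[0,0,0],[0,0,0]],"roll":[-0.116,-0.116,-0.116,-0.116,-0.116]}'
python3 -m inch '{"xyz":[[-24,8.3,0],[-29,8.3,0],[-29,8.3,0],[-29,8.3,0],[-29,8.3,0]],"roll":[-0.116,-0.005,0,0,0]}'
python3 -m inch '{"xyz":[[-29,8.3,0],[-29,8.3,0],[-29,8.3,0],[-29,8.3,0],[-25,8.3,0]],"roll":[0,0,0,0,0]}'
python3 -m inch '{"xyz":[[0,0,10],[0,0,10],[0,0,10],[0,0,10],[0,0,0]],"roll":[0,0,0,0,0]}'
python3 - <<'E'
from h import *
c=bed(-87.2,-75); plan((c[0],c[1],75,86.3))
s,P=wcloud(); cv2.imwrite('pics/w6.png',s['frame']); D=P-HOME; bx,by,z=D@BX,D@BYv,P[...,2]
for b in (-50,-40,-30,-20,-10,0,10):
    m=(abs(by-b)<4)&(abs(bx+88)<40); lip=m&(z>20)&(z<28); f=bx[lip]
    print(b,f[f<-88].max().round(1) if (f<-88).any() else '',f[f>-88].min().round(1) if (f>-88).any() else '')
E
```

```text
clock: 23.37
ee_pos: [427.9, 232.7, 163.4]
orientation: [-0.0, 0.919, 0.394, -0.001]
contact_force: [-0.7, 0.0, -0.2]
grip_width: 0.149
grip_force: 64.3
clock: 23.78
ee_pos: [427.9, 232.7, 163.4]
orientation: [-0.0, 0.768, 0.641, -0.001]
contact_force: [-0.5, 0.2, -1.0]
grip_width: 0.146
grip_force: 64.3
clock: 24.2
ee_pos: [457.1, 88.4, 163.5]
orientation: [-0.0, 0.73, 0.684, -0.001]
contact_force: [1.1, 0.3, 0.6]
grip_width: 0.145
grip_force: 64.3
clock: 24.62
ee_pos: [489.4, -55.4, 163.5]
orientation: [-0.001, 0.73, 0.684, -0.0]
contact_force: [0.9, 0.6, -1.3]
grip_width: 0.149
grip_force: 64.3
clock: 25.03
ee_pos: [488.2, -52.5, 121.9]
orientation: [-0.002, 0.729, 0.684, -0.001]
contact_force: [-0.6, 0.1, -1.7]
grip_width: 0.144
grip_force: 64.3
t 25.0 tcp [488.2 -52.5 121.9] yaw 86.3 F [-0.6  0.1 -1.7] w 0.144 q6 -0.14
 -> roll 0.001 shift [-0.9  4.4 46.9]
-50 -99.5 -75.5
-40 -99.4 -75.2
-30 -99.3 -75.3
-20 -99.3 -75.3
-10 -99.2 -75.2
0 -99.2 -74.8
10 -99.2 -75.6
```

```bash
python3 -m inch '{"xyz":[[-0.9,4.4,10],[0,0,10],[0,0,10],[0,0,8],[0,0,4]],"roll":[0,0,0,0,0]}'
python3 -m inch '{"xyz":[[0,0,0],[0,0,0],[0,0,0],[0,0,0],[0,0,0]],"roll":[0,0,0,0,0]}'
python3 - <<'E'
from h import *
c=bed(-87.2,-75); plan((c[0],c[1],60,86.3))
E
```

```text
clock: 25.5
ee_pos: [493.3, -54.6, 80.8]
orientation: [-0.001, 0.73, 0.684, -0.001]
contact_force: [0.3, 0.3, -0.3]
grip_width: 0.149
grip_force: 64.3
clock: 25.92
ee_pos: [494.1, -54.8, 82.7]
orientation: [0.0, 0.73, 0.684, 0.0]
contact_force: [-0.0, -0.2, -0.3]
grip_width: 0.145
grip_force: 64.3
t 25.9 tcp [494.1 -54.8  82.7] yaw 86.3 F [-0.  -0.2 -0.3] w 0.145 q6 -0.14
 -> roll -0.0 shift [ 1.  -1.7 22.7]
```

```bash
python3 -m inch '{"xyz":[[1,-1.7,0],[0,0,5],[0,0,5],[0,0,5],[0,0,5]],"roll":[0,0,0,0,0]}'
python3 -m inch '{"xyz":[[0,0,3],[0,0,3],[0,0,2],[0,0,0],[0,0,0]],"roll":[0,0,0,0,0]}'
python3 - <<'E'
from h import *
c=bed(-87.2,-75); plan((c[0],c[1],46.4,86.3))
E
```

```text
clock: 26.33
ee_pos: [492.1, -53.6, 61.6]
orientation: [-0.0, 0.73, 0.684, -0.0]
contact_force: [0.1, -0.4, -1.0]
grip_width: 0.146
grip_force: 64.3
clock: 26.75
ee_pos: [492.3, -53.7, 54.3]
orientation: [-0.0, 0.73, 0.684, -0.0]
contact_force: [-0.3, -0.1, -1.1]
grip_width: 0.142
grip_force: 64.3
t 26.8 tcp [492.3 -53.7  54.3] yaw 86.3 F [-0.3 -0.1 -1.1] w 0.142 q6 -0.14
 -> roll -0.0 shift [-0.   0.2  7.9]
```

```bash
python3 -m inch '{"xyz":[[0,0,2],[0,0,2],[0,0,2],[0,0,2],[0,0,0]],"roll":[0,0,0,0,0]}'
python3 -m inch '{"xyz":[[0,0,0.4],[0,0,0],[0,0,0],[0,0,0],[0,0,0]],"roll":[0,0,0,0,0]}'
python3 -c "
from h import *
plan()"
```

```text
clock: 27.17
ee_pos: [492.7, -53.7, 46.2]
orientation: [0.0, 0.73, 0.684, 0.0]
contact_force: [0.4, -0.0, 5.3]
grip_width: 0.146
grip_force: 65.1
clock: 27.58
ee_pos: [492.6, -53.7, 46.1]
orientation: [0.0, 0.73, 0.684, 0.0]
contact_force: [2.3, 0.2, 5.4]
grip_width: 0.149
grip_force: 65.1
t 27.6 tcp [492.6 -53.7  46.1] yaw 86.3 F [2.3 0.2 5.4] w 0.149 q6 -0.14
```

```bash
python3 -m inch '{"xyz":[[0,0,0],[0,0,0],[0,0,0],[0,0,0],[0,0,0]],"roll":[0.105,0.105,0.105,0.105,0.105]}'
python3 -m inch '{"xyz":[[0,0,0],[0,0,0],[0,0,0],[0,0,0],[0,0,0]],"roll":[0.105,0.105,0.105,0.105,0.105]}'
python3 -m inch '{"xyz":[[0,0,0],[0,0,0],[0,0,0],[0,0,0],[0,0,0]],"roll":[0.105,0.105,0.105,0.105,0.101]}'
python3 -c "
from h import *
c=bed(-87.2,-75);plan((c[0],c[1],50.9,-3.7))"
```

```text
clock: 28.0
ee_pos: [492.0, -53.6, 45.8]
orientation: [-0.0, 0.883, 0.469, -0.0]
contact_force: [-0.5, 0.4, 5.2]
grip_width: 0.148
grip_force: 65.1
clock: 28.42
ee_pos: [491.9, -53.6, 45.8]
orientation: [-0.0, 0.975, 0.223, -0.0]
contact_force: [0.4, -0.2, 4.5]
grip_width: 0.149
grip_force: 65.1
clock: 28.83
ee_pos: [491.9, -53.6, 45.8]
orientation: [-0.0, 0.999, -0.035, -0.0]
contact_force: [0.0, 1.3, 5.8]
grip_width: 0.145
grip_force: 65.1
t 28.8 tcp [491.9 -53.6  45.8] yaw -4.0 F [0.  1.3 5.8] w 0.145 q6 1.44
 -> roll -0.006 shift [ 0.7  0.1 -5.1]
```

```bash
python3 -m inch '{"xyz":[[0.9,0,0],[0,0,-1],[0,0,-1],[0,0,-1],[0,0,-1]],"roll":[-0.006,0,0,0,0]}'
python3 -m inch '{"xyz":[[0,0,0],[0,0,0],[0,0,0],[0,0,0],[0,0,0]],"roll":[0,0,0,0,0]}' -0.4 40
python3 -m inch '{"xyz":[[0,0,-10],[0,0,-25],[0,0,-30],[0,0,-30],[0,0,-20]],"roll":[0,0,0,0,0]}'
python3 -m inch '{"xyz":[[0,0,0],[0,0,0],[0,0,0],[0,0,0],[0,0,0]],"roll":[0,0,0,0,0]}'
cat >> h.py <<'E'
def chlook(save=None):
    s,P=wcloud(); D=P-HOME; B=np.stack([D@BX,D@BYv,P[...,2]],-1)
    if save: cv2.imwrite('pics/'+save,cv2.resize(s['frame'],(800,600)))
    m=(B[...,0]>-130)&(B[...,0]<-57.5)&(abs(B[...,1])<105)&(B[...,2]>47)&(B[...,2]<64)
    n,L,st,c=cv2.connectedComponentsWithStats(m.astype(np.uint8))
    for i in range(1,n):
        if st[i,4]<80: continue
        q=B[L==i]; r=cv2.minAreaRect(q[:,:2].astype(np.float32)); print('bar px',c[i].round(),'bed',np.round(r[0],1),np.round(r[1],1),round(r[2],1),'top z above lips',(np.median(q[:,2])-24).round(1))
    hsv=cv2.cvtColor(s['frame'],cv2.COLOR_BGR2HSV)
    for b in (-85,-50,0,50,85):
        k=(abs(B[...,1]-b)<4)&(B[...,2]>49)&(B[...,2]<60)&(B[...,0]>-70)&(hsv[...,2]>120)
        if k.any(): print('mould front @',b,np.percentile(B[k][:,0],1).round(1),'back',np.percentile(B[k][:,0],99).round(1))
    return B
E
python3 -c "
from h import *
plan();chlook('w7.png')"
```

```text
clock: 29.25
ee_pos: [492.9, -53.6, 49.8]
orientation: [-0.0, 1.0, -0.029, -0.0]
contact_force: [-1.8, 0.5, 3.9]
grip_width: 0.147
grip_force: 65.0
clock: 29.67
ee_pos: [493.2, -53.7, 49.8]
orientation: [-0.0, 1.0, -0.03, 0.0]
contact_force: [0.4, 0.2, 0.4]
grip_width: 0.299
grip_force: 0.0
clock: 30.08
ee_pos: [493.7, -53.8, 168.2]
orientation: [0.0, 1.0, -0.03, 0.001]
contact_force: [-0.6, -0.2, -0.4]
grip_width: 0.301
grip_force: 0.0
clock: 30.5
ee_pos: [492.7, -53.6, 164.0]
orientation: [-0.0, 1.0, -0.03, -0.001]
contact_force: [0.2, 0.3, 0.5]
grip_width: 0.297
grip_force: 0.0
t 30.5 tcp [492.7 -53.6 164. ] yaw -3.4 F [0.2 0.3 0.5] w 0.297 q6 1.43
bar px [259. 192.] bed [-87.  -74.8] [58.4 13.8] 0.6 top z above lips 30.7
mould front @ -85 -53.3 back 55.1
mould front @ -50 -53.4 back 55.2
mould front @ 0 -53.7 back 55.3
mould front @ 50 -54.0 back 55.7
mould front @ 85 -52.1 back 54.8
```

View pics/w7.png

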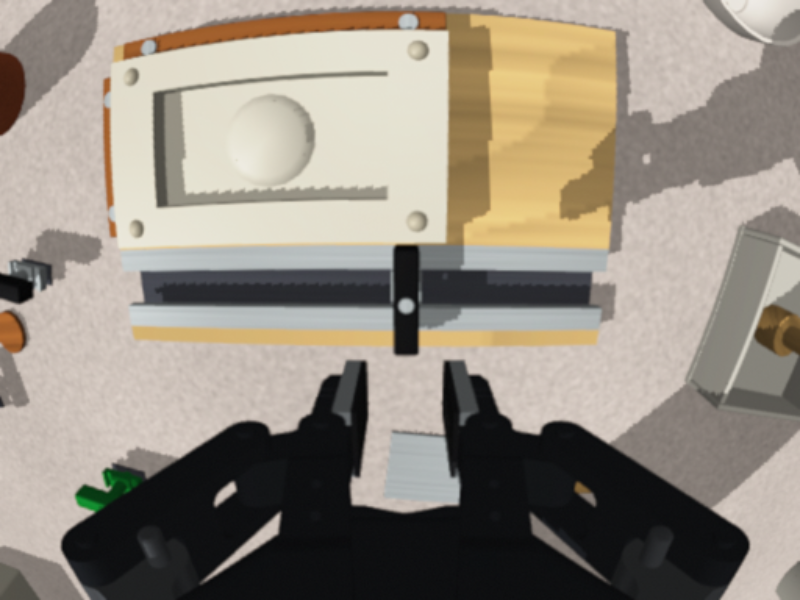

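The first nut is caught across the channel at (405,300): bed x -87.0, bar top 30.7 mm above the lips, so its origin is 13.3 mm below them. The mould is still home. On to the second nut.

```bash
python3 -c "
from h import *
plan((520,245.6,150,76))"
```

```text
t 30.6 tcp [492.8 -53.7 164.1] yaw -3.4 F [-0.8  0.5 -0.3] w 0.3 q6 1.43
 -> roll -1.386 shift [297.  -46.   14.1]
```

```bash
python3 -m inch '{"xyz":[[0,0,0],[0,0,0],[0,0,0],[0,0,0],[0,0,0]],"roll":[-0.12,-0.12,-0.12,-0.12,-0.12]}' 0.2 40
python3 -m inch '{"xyz":[[0,0,0],[0,0,0],[0,0,0],[0,0,0],[0,0,0]],"roll":[-0.12,-0.12,-0.12,-0.12,-0.12]}'
python3 -m inch '{"xyz":[[0,0,0],[0,0,0],[33,-5,1.5],[33,-5,1.5],[33,-5,1.5]],"roll":[-0.12,-0.066,0,0,0]}'
python3 -m inch '{"xyz":[[33,-5,1.5],[33,-5,1.5],[33,-5,1.5],[33,-5,1.5],[33,-6,1.5]],"roll":[0,0,0,0,0]}'
python3 -m inch '{"xyz":[[33,-5,1.5],[0,0,0],[0,0,0],[0,0,0],[0,0,0]],"roll":[0,0,0,0,0]}'
python3 -c "
from h import *
s,c,y=nutlook(520,245.6); cv2.imwrite('pics/w8.png',s['frame']); plan((c[0],c[1],49.5,y))"
```

```text
clock: 30.97
ee_pos: [493.0, -53.7, 164.3]
orientation: [-0.0, 0.963, 0.27, -0.001]
contact_force: [-0.5, 0.1, 0.7]
grip_width: 0.599
grip_force: 0.0
clock: 31.38
ee_pos: [493.0, -53.7, 164.3]
orientation: [-0.0, 0.84, 0.542, -0.0]
contact_force: [-0.5, -0.3, -0.5]
grip_width: 0.601
grip_force: 0.0
clock: 31.8
ee_pos: [502.4, 46.9, 159.9]
orientation: [-0.0, 0.788, 0.615, -0.0]
contact_force: [1.0, -0.2, 0.4]
grip_width: 0.597
grip_force: 0.0
clock: 32.22
ee_pos: [517.0, 214.0, 152.2]
orientation: [-0.0, 0.788, 0.616, -0.0]
contact_force: [0.0, 0.1, -0.3]
grip_width: 0.602
grip_force: 0.0
clock: 32.63
ee_pos: [520.2, 244.6, 151.1]
orientation: [-0.0, 0.788, 0.615, -0.0]
contact_force: [0.1, 0.0, -1.0]
grip_width: 0.601
grip_force: 0.0
bar [520.4 246.2] [57.4 12.2] yaw 75.5 z 53.3 n 1067
t 32.7 tcp [520.3 244.6 151.3] yaw 76.0 F [-0.3 -0.1  0.2] w 0.599 q6 0.6
 -> roll 0.008 shift [  1.6  -0.3 101.8]
```

```bash
cat >> h.py <<'E'
def held():
    o,p,r,a=pose(); s,P=wcloud(); T=(P-p)@r
    m=(abs(T[...,1])<6)&(T[...,2]>-8)&(T[...,2]<14)&(abs(T[...,0])<45)
    k=m&(T[...,0]>14)&(T[...,0]<26)
    print('bar ends x',T[m][:,0].min().round(1),T[m][:,0].max().round(1),'top z',np.median(T[k][:,2]).round(1),'origin below TCP',(np.median(T[k][:,2])+44).round(1))
E
python3 -m inch '{"xyz":[[1.6,-0.3,20],[0,0,20],[0,0,20],[0,0,20],[0,0,12]],"roll":[0.008,0,0,0,0]}'
python3 -m inch '{"xyz":[[0,0,6],[0,0,4],[0,0,0],[0,0,0],[0,0,0]],"roll":[0,0,0,0,0]}'
python3 -m inch '{"xyz":[[0,0,0],[0,0,0],[0,0,0],[0,0,0],[0,0,0]],"roll":[0,0,0,0,0]}' -1 50
python3 -m inch '{"xyz":[[0,0,0],[0,0,-20],[0,0,-30],[0,0,-30],[0,0,-25]],"roll":[0,0,0,0,0]}'
python3 -m inch '{"xyz":[[0,0,-10],[0,0,0],[0,0,0],[0,0,0],[0,0,0]],"roll":[0,0,0,0,0]}'
python3 -c "
from h import *
held(); c=bed(-87.2,-25); plan((c[0],c[1],130,86.3))"
```

```text
clock: 33.1
ee_pos: [519.9, 246.0, 57.7]
orientation: [-0.0, 0.791, 0.612, -0.001]
contact_force: [-0.2, 0.3, 0.1]
grip_width: 0.601
grip_force: 0.0
clock: 33.52
ee_pos: [520.9, 247.4, 50.3]
orientation: [0.0, 0.79, 0.613, 0.001]
contact_force: [0.8, 0.3, -0.2]
grip_width: 0.6
grip_force: 0.0
clock: 33.93
ee_pos: [520.5, 247.3, 49.6]
orientation: [0.0, 0.79, 0.613, 0.0]
contact_force: [0.1, 0.4, 2.8]
grip_width: 0.153
grip_force: 54.0
clock: 34.35
ee_pos: [520.4, 247.2, 156.0]
orientation: [0.0, 0.79, 0.613, 0.0]
contact_force: [0.5, 0.5, -1.0]
grip_width: 0.148
grip_force: 53.6
clock: 34.77
ee_pos: [519.7, 246.9, 162.6]
orientation: [-0.0, 0.79, 0.613, -0.001]
contact_force: [0.8, -0.5, -1.4]
grip_width: 0.148
grip_force: 53.7
bar ends x -31.4 28.4 top z -3.4 origin below TCP 40.6
t 34.8 tcp [519.9 247.  162.9] yaw 75.6 F [ 0.2  0.5 -1. ] w 0.146 q6 0.61
 -> roll -0.187 shift [-251.8   -7.9   32.9]
```

```bash
python3 -m inch '{"xyz":[[0,0,0],[0,0,0],[-31.3,-1,0],[-31.3,-1,0],[-31.3,-1,0]],"roll":[-0.094,-0.093,0,0,0]}'
python3 -m inch '{"xyz":[[-31.3,-1,0],[-31.3,-1,0],[-31.3,-1,0],[-31.3,-1,0],[-31.3,-1,0]],"roll":[0,0,0,0,0]}'
python3 -m inch '{"xyz":[[0,0,20],[0,0,20],[0,0,20],[0,0,16],[0,0,4]],"roll":[0,0,0,0,0]}'
python3 -m inch '{"xyz":[[0,0,0],[0,0,0],[0,0,0],[0,0,0],[0,0,0]],"roll":[0,0,0,0,0]}'
python3 -c "
from h import *
c=bed(-87.2,-23.5); plan((c[0],c[1],54.5,86.3))"
```

```text
clock: 35.23
ee_pos: [510.6, 152.8, 163.4]
orientation: [-0.0, 0.729, 0.684, -0.001]
contact_force: [0.2, -0.5, -1.8]
grip_width: 0.152
grip_force: 53.6
clock: 35.65
ee_pos: [495.5, -3.6, 163.7]
orientation: [-0.0, 0.73, 0.684, -0.0]
contact_force: [0.5, -0.0, -1.0]
grip_width: 0.15
grip_force: 53.6
clock: 36.07
ee_pos: [494.5, -2.1, 81.6]
orientation: [-0.002, 0.73, 0.684, -0.002]
contact_force: [-0.4, -0.2, -0.1]
grip_width: 0.151
grip_force: 53.7
clock: 36.48
ee_pos: [496.6, -2.1, 85.1]
orientation: [0.001, 0.73, 0.684, 0.0]
contact_force: [-0.8, 0.2, -0.6]
grip_width: 0.152
grip_force: 53.6
t 36.5 tcp [496.6  -2.1  85.1] yaw 86.3 F [-0.8  0.2 -0.6] w 0.152 q6 -0.03
 -> roll -0.0 shift [-0.2 -0.7 30.6]
```

```bash
python3 -m inch '{"xyz":[[-0.2,-0.7,5],[0,0,5],[0,0,5],[0,0,5],[0,0,4]],"roll":[0,0,0,0,0]}'
python3 -m inch '{"xyz":[[0,0,3],[0,0,3],[0,0,0],[0,0,0],[0,0,0]],"roll":[0,0,0,0,0]}'
python3 -c "
from h import *
c=bed(-87.2,-23.5); plan((c[0],c[1],46.6,86.3))"
python3 -m inch '{"xyz":[[0,0,2],[0,0,2],[0,0,2],[0,0,2],[0,0,0]],"roll":[0,0,0,0,0]}'
python3 -m inch '{"xyz":[[0,0,0],[0,0,0],[0,0,0],[0,0,0],[0,0,0]],"roll":[0,0,0,0,0]}'
python3 -c "
from h import *
c=bed(-85.7,-25); plan((c[0],c[1],46.6,-3.7))"
```

```text
clock: 36.9
ee_pos: [495.2, -2.3, 59.6]
orientation: [-0.0, 0.73, 0.684, -0.0]
contact_force: [0.4, -0.1, -0.8]
grip_width: 0.15
grip_force: 53.6
clock: 37.32
ee_pos: [495.6, -2.3, 54.5]
orientation: [0.0, 0.73, 0.684, 0.0]
contact_force: [-0.6, -0.3, -0.9]
grip_width: 0.154
grip_force: 53.6
t 37.3 tcp [495.6  -2.3  54.5] yaw 86.3 F [-0.6 -0.3 -0.9] w 0.154 q6 -0.03
 -> roll -0.0 shift [-0.   0.3  7.9]
clock: 37.73
ee_pos: [495.8, -2.3, 46.3]
orientation: [0.0, 0.73, 0.684, 0.0]
contact_force: [1.0, 0.7, 4.2]
grip_width: 0.15
grip_force: 54.4
clock: 38.15
ee_pos: [495.8, -2.3, 46.6]
orientation: [0.0, 0.73, 0.684, 0.0]
contact_force: [1.9, 0.7, 5.2]
grip_width: 0.148
grip_force: 54.4
t 38.1 tcp [495.8  -2.3  46.6] yaw 86.3 F [1.9 0.7 5.2] w 0.148 q6 -0.03
 -> roll 1.57 shift [ 1.6  1.5 -0. ]
```

```bash
python3 -m inch '{"xyz":[[0,0,0],[0,0,0],[0,0,0],[0,0,0],[0,0,0]],"roll":[0.105,0.105,0.105,0.105,0.105]}'
python3 -m inch '{"xyz":[[0,0,0],[0,0,0],[0,0,0],[0,0,0],[0,0,0]],"roll":[0.105,0.105,0.105,0.105,0.105]}'
python3 -m inch '{"xyz":[[0,0,0],[0,0,0],[0,0,0],[0,0,0],[1.6,1.5,0]],"roll":[0.105,0.105,0.105,0.105,0.098]}'
python3 -c "
from h import *
c=bed(-85.7,-25); plan((c[0],c[1],50.6,-3.7))"
```

```text
clock: 38.57
ee_pos: [495.2, -2.3, 46.3]
orientation: [-0.0, 0.883, 0.469, -0.0]
contact_force: [0.0, -0.8, 3.8]
grip_width: 0.154
grip_force: 54.4
clock: 38.98
ee_pos: [495.1, -2.3, 46.3]
orientation: [-0.0, 0.975, 0.223, -0.0]
contact_force: [0.6, 0.4, 4.6]
grip_width: 0.15
grip_force: 54.4
clock: 39.4
ee_pos: [496.1, -3.5, 46.2]
orientation: [-0.0, 0.999, -0.034, -0.001]
contact_force: [-1.8, 2.3, 4.7]
grip_width: 0.147
grip_force: 54.4
t 39.4 tcp [496.1  -3.5  46.2] yaw -3.9 F [-1.8  2.3  4.7] w 0.147 q6 1.54
 -> roll -0.003 shift [ 1.2  0.4 -4.4]
```

```bash
python3 -m inch '{"xyz":[[0.5,0,0],[0,0,-1],[0,0,-1],[0,0,-1],[0,0,-1]],"roll":[0,0,0,0,0]}'
python3 -c "
from h import *
c=bed(-85.7,-25); plan((c[0],c[1],50.6,-3.7))"
python3 -m inch '{"xyz":[[0,0,0],[0,0,0],[0,0,0],[0,0,0],[0,0,0]],"roll":[0,0,0,0,0]}' -0.4 40
python3 -m inch '{"xyz":[[0,0,-10],[0,0,-25],[0,0,-30],[0,0,-30],[0,0,-20]],"roll":[0,0,0,0,0]}'
python3 -m inch '{"xyz":[[0,0,0],[0,0,0],[0,0,0],[0,0,0],[0,0,0]],"roll":[0,0,0,0,0]}'
python3 -c "
from h import *
plan((523.8,370.5,150,1.5),(406.3,365.2,150,3.8));chlook('w9.png')"
```

```text
clock: 39.82
ee_pos: [497.3, -3.7, 50.4]
orientation: [-0.0, 1.0, -0.03, -0.0]
contact_force: [-2.5, -0.1, 3.5]
grip_width: 0.151
grip_force: 54.2
t 39.8 tcp [497.3  -3.7  50.4] yaw -3.5 F [-2.5 -0.1  3.5] w 0.151 q6 1.53
 -> roll 0.004 shift [-0.   0.2 -0.2]
clock: 40.23
ee_pos: [497.6, -3.8, 50.3]
orientation: [-0.0, 1.0, -0.031, 0.0]
contact_force: [0.2, 0.1, -0.4]
grip_width: 0.297
grip_force: 0.0
clock: 40.65
ee_pos: [498.2, -3.8, 168.7]
orientation: [0.0, 1.0, -0.031, 0.001]
contact_force: [0.6, 0.2, 0.7]
grip_width: 0.303
grip_force: 0.0
clock: 41.07
ee_pos: [497.1, -3.7, 164.5]
orientation: [-0.0, 1.0, -0.031, -0.001]
contact_force: [-0.6, 0.4, 0.6]
grip_width: 0.298
grip_force: 0.0
t 41.1 tcp [497.1  -3.7 164.5] yaw -3.6 F [-0.6  0.4  0.6] w 0.298 q6 1.53
 -> roll -0.088 shift [  36.5 -373.4   14.5]
 -> roll -0.04 shift [-117.6   -2.5   -0. ]
bar px [259. 193.] bed [-87.  -24.9] [13.6 58.8] 89.8 top z above lips 30.7
bar px [318. 193.] bed [-87.1 -75.3] [59.  14.1] 0.2 top z above lips 30.6
mould front @ -85 -53.1 back 54.5
mould front @ -50 -53.9 back 55.0
mould front @ 0 -53.9 back 55.8
mould front @ 50 -54.0 back 55.5
mould front @ 85 -52.3 back 54.7
```

Two are caught (bed y -24.9 and -75.3) and the mould is home. Third nut now.

```bash
python3 -m inch '{"xyz":[[0,0,0],[3.8,-37.4,1.5],[3.8,-37.4,1.5],[3.8,-37.4,1.5],[3.8,-37.4,1.5]],"roll":[-0.088,0,0,0,0]}' 0.2 40
python3 -m inch '{"xyz":[[3.8,-37.4,1.5],[3.8,-37.4,1.5],[3.8,-37.4,1.5],[3.8,-37.4,1.5],[3.8,-37.4,1.5]],"roll":[0,0,0,0,0]}'
python3 -m inch '{"xyz":[[2.3,-36.8,1],[0,0,0],[0,0,0],[0,0,0],[0,0,0]],"roll":[0,0,0,0,0]}'
python3 -c "
from h import *
s,c,y=nutlook(524,370.5); y=y if abs(y)<90 else y-180*np.sign(y); plan((c[0],c[1],49.5,y))"
```

```text
clock: 41.53
ee_pos: [508.7, 147.7, 158.8]
orientation: [0.0, 1.0, 0.013, -0.0]
contact_force: [0.9, -0.5, -0.3]
grip_width: 0.599
grip_force: 0.0
clock: 41.95
ee_pos: [522.6, 335.5, 151.1]
orientation: [0.0, 1.0, 0.013, -0.001]
contact_force: [-0.1, -0.2, -0.1]
grip_width: 0.6
grip_force: 0.0
clock: 42.37
ee_pos: [524.5, 369.3, 150.6]
orientation: [0.0, 1.0, 0.012, -0.0]
contact_force: [-0.2, -0.4, 0.3]
grip_width: 0.599
grip_force: 0.0
bar [525.7 370.9] [57.8 12.3] yaw 2.5 z 53.3 n 1060
t 42.4 tcp [524.6 369.3 150.8] yaw 1.4 F [ 0.   0.3 -0.1] w 0.605 q6 2.09
 -> roll -0.02 shift [  1.1  -1.6 101.3]
```

```bash
python3 -m inch '{"xyz":[[0.5,-0.8,20],[0,0,20],[0,0,20],[0,0,20],[0,0,12]],"roll":[-0.02,0,0,0,0]}'
python3 -m inch '{"xyz":[[0,0,6],[0,0,3.5],[0,0,0],[0,0,0],[0,0,0]],"roll":[0,0,0,0,0]}'
python3 -m inch '{"xyz":[[0,0,0],[0,0,0],[0,0,0],[0,0,0],[0,0,0]],"roll":[0,0,0,0,0]}' -1 50
python3 -m inch '{"xyz":[[0,0,0],[0,0,-20],[0,0,-30],[0,0,-30],[0,0,-25]],"roll":[0,0,0,0,0]}'
python3 -m inch '{"xyz":[[0,0,-10],[0,0,0],[0,0,0],[0,0,0],[0,0,0]],"roll":[0,0,0,0,0]}'
python3 -c "
from h import *
held(); c=bed(-87.2,25); plan((c[0],c[1],130,86.3))"
```

```text
clock: 42.83
ee_pos: [524.6, 369.8, 57.1]
orientation: [0.001, 1.0, 0.022, -0.001]
contact_force: [-0.4, -1.3, -0.2]
grip_width: 0.602
grip_force: 0.0
clock: 43.25
ee_pos: [525.4, 371.5, 50.5]
orientation: [-0.0, 1.0, 0.023, 0.001]
contact_force: [0.1, 1.0, 0.7]
grip_width: 0.602
grip_force: 0.0
clock: 43.67
ee_pos: [525.0, 371.4, 49.7]
orientation: [-0.0, 1.0, 0.023, 0.0]
contact_force: [0.1, 0.2, 2.1]
grip_width: 0.148
grip_force: 54.0
clock: 44.08
ee_pos: [525.0, 371.3, 156.0]
orientation: [-0.0, 1.0, 0.023, 0.0]
contact_force: [0.6, 0.6, 0.7]
grip_width: 0.152
grip_force: 53.6
clock: 44.5
ee_pos: [524.3, 370.8, 162.4]
orientation: [0.001, 1.0, 0.023, -0.001]
contact_force: [-0.2, -0.4, -1.1]
grip_width: 0.147
grip_force: 53.6
bar ends x -30.8 30.1 top z -3.4 origin below TCP 40.6
t 44.5 tcp [524.4 370.9 162.7] yaw 2.6 F [ 0.2 -0.8 -1.2] w 0.152 q6 2.07
 -> roll -1.46 shift [-325.8   -4.4   32.7]
```

```bash
python3 -m inch '{"xyz":[[0,0,0],[0,0,0],[0,0,0],[0,0,0],[0,0,0]],"roll":[-0.12,-0.12,-0.12,-0.12,-0.12]}'
python3 -m inch '{"xyz":[[0,0,0],[0,0,0],[0,0,0],[0,0,0],[0,0,0]],"roll":[-0.12,-0.12,-0.12,-0.12,-0.12]}'
python3 -m inch '{"xyz":[[0,0,0],[0,0,0],[0,0,0],[-32.5,-0.4,0],[-32.5,-0.4,0]],"roll":[-0.12,-0.12,-0.02,0,0]}'
python3 -m inch '{"xyz":[[-32.5,-0.4,0],[-32.5,-0.4,0],[-32.5,-0.4,0],[-32.5,-0.4,0],[-32.5,-0.4,0]],"roll":[0,0,0,0,0]}'
python3 -m inch '{"xyz":[[-32.5,-0.5,0],[-32.5,-0.5,0],[-32.5,-0.5,0],[0,0,20],[0,0,20]],"roll":[0,0,0,0,0]}'
python3 -m inch '{"xyz":[[0,0,20],[0,0,16],[0,0,4],[0,0,0],[0,0,0]],"roll":[0,0,0,0,0]}'
python3 -c "
from h import *
c=bed(-87.2,25.4); plan((c[0],c[1],54.5,86.3))"
```

```text
clock: 44.97
ee_pos: [524.7, 371.1, 163.3]
orientation: [0.0, 0.947, 0.32, -0.001]
contact_force: [0.5, 0.2, -0.3]
grip_width: 0.15
grip_force: 53.6
clock: 45.38
ee_pos: [524.7, 371.1, 163.3]
orientation: [-0.0, 0.81, 0.586, -0.001]
contact_force: [0.0, 0.8, -1.4]
grip_width: 0.147
grip_force: 53.6
clock: 45.8
ee_pos: [519.3, 306.5, 163.4]
orientation: [-0.0, 0.73, 0.683, -0.0]
contact_force: [0.7, 0.3, -1.3]
grip_width: 0.154
grip_force: 53.6
clock: 46.22
ee_pos: [506.8, 142.9, 163.9]
orientation: [-0.0, 0.731, 0.683, -0.0]
contact_force: [1.0, -0.1, -0.9]
grip_width: 0.15
grip_force: 53.6
clock: 46.63
ee_pos: [500.0, 45.6, 124.4]
orientation: [0.001, 0.732, 0.681, 0.001]
contact_force: [0.3, -0.2, -1.9]
grip_width: 0.153
grip_force: 53.7
clock: 47.05
ee_pos: [499.8, 47.3, 84.8]
orientation: [0.0, 0.73, 0.683, 0.0]
contact_force: [0.4, 0.2, -0.3]
grip_width: 0.149
grip_force: 53.6
t 47.0 tcp [499.8  47.3  84.8] yaw 86.2 F [ 0.4  0.2 -0.3] w 0.149 q6 0.07
 -> roll -0.002 shift [-0.9 -0.7 30.3]
```

```bash
python3 -m inch '{"xyz":[[-0.9,-0.7,5],[0,0,5],[0,0,5],[0,0,5],[0,0,4]],"roll":[-0.002,0,0,0,0]}'
python3 -m inch '{"xyz":[[0,0,3],[0,0,3],[0,0,0],[0,0,0],[0,0,0]],"roll":[0,0,0,0,0]}'
python3 -m inch '{"xyz":[[0,0,2],[0,0,2],[0,0,2],[0,0,2],[0,0,0]],"roll":[0,0,0,0,0]}'
python3 -m inch '{"xyz":[[0,0,0],[0,0,0],[0,0,0],[0,0,0],[0,0,0]],"roll":[0,0,0,0,0]}'
python3 -c "
from h import *
c=bed(-86.8,25); plan((c[0],c[1],46.6,-3.7))"
```

```text
clock: 47.47
ee_pos: [498.7, 46.4, 59.9]
orientation: [-0.0, 0.729, 0.684, -0.0]
contact_force: [0.2, -0.6, -1.2]
grip_width: 0.15
grip_force: 53.6
clock: 47.88
ee_pos: [498.9, 46.4, 54.5]
orientation: [0.0, 0.729, 0.684, 0.0]
contact_force: [-0.9, 0.4, -0.9]
grip_width: 0.153
grip_force: 53.6
clock: 48.3
ee_pos: [499.2, 46.4, 46.4]
orientation: [0.0, 0.729, 0.684, 0.0]
contact_force: [0.2, -0.3, 4.1]
grip_width: 0.148
grip_force: 54.4
clock: 48.72
ee_pos: [499.1, 46.3, 46.6]
orientation: [0.0, 0.729, 0.684, 0.0]
contact_force: [2.7, 0.6, 4.1]
grip_width: 0.149
grip_force: 54.4
t 48.7 tcp [499.1  46.3  46.6] yaw 86.4 F [2.7 0.6 4.1] w 0.149 q6 0.06
 -> roll 1.572 shift [ 0.3  0.3 -0. ]
```

```bash
python3 -m inch '{"xyz":[[0,0,0],[0,0,0],[0,0,0],[0,0,0],[0,0,0]],"roll":[0.105,0.105,0.105,0.105,0.105]}'
python3 -m inch '{"xyz":[[0,0,0],[0,0,0],[0,0,0],[0,0,0],[0,0,0]],"roll":[0.105,0.105,0.105,0.105,0.105]}'
python3 -m inch '{"xyz":[[0,0,0],[0,0,0],[0,0,0],[0,0,0],[0.7,0.3,0]],"roll":[0.105,0.105,0.105,0.105,0.1]}'
python3 -m inch '{"xyz":[[0.5,0,0],[0,0,-1],[0,0,-1],[0,0,-1],[0,0,-1]],"roll":[0,0,0,0,0]}'
python3 -c "
from h import *
c=bed(-86.8,25); plan((c[0],c[1],50.6,-3.7))"
```

```text
clock: 49.13
ee_pos: [498.4, 46.4, 46.3]
orientation: [-0.0, 0.883, 0.47, -0.0]
contact_force: [-0.6, -0.1, 4.9]
grip_width: 0.147
grip_force: 54.4
clock: 49.55
ee_pos: [498.4, 46.4, 46.3]
orientation: [-0.0, 0.974, 0.224, -0.0]
contact_force: [-1.1, -0.1, 4.9]
grip_width: 0.149
grip_force: 54.4
clock: 49.97
ee_pos: [498.8, 46.2, 46.2]
orientation: [-0.0, 0.999, -0.034, -0.001]
contact_force: [-1.8, 0.9, 3.9]
grip_width: 0.147
grip_force: 54.4
clock: 50.38
ee_pos: [499.7, 46.1, 50.4]
orientation: [0.0, 1.0, -0.03, -0.0]
contact_force: [-2.1, -0.3, 2.7]
grip_width: 0.15
grip_force: 54.1
t 50.4 tcp [499.7  46.1  50.4] yaw -3.5 F [-2.1 -0.3  2.7] w 0.15 q6 1.63
 -> roll 0.004 shift [-0.3  0.  -0.2]
```

```bash
python3 -m inch '{"xyz":[[0,0,0],[0,0,0],[0,0,0],[0,0,0],[0,0,0]],"roll":[0,0,0,0,0]}' -0.4 40
python3 -m inch '{"xyz":[[0,0,-10],[0,0,-25],[0,0,-30],[0,0,-30],[0,0,-20]],"roll":[0,0,0,0,0]}'
python3 -m inch '{"xyz":[[0,0,0],[0,0,0],[0,0,0],[0,0,0],[0,0,0]],"roll":[0,0,0,0,0]}'
python3 -c "
from h import *
plan((407.2,365.6,150,4.6));chlook('w10.png')"
```

```text
clock: 50.8
ee_pos: [500.0, 46.1, 50.3]
orientation: [0.0, 1.0, -0.031, -0.0]
contact_force: [0.3, -0.1, 0.8]
grip_width: 0.299
grip_force: 0.0
clock: 51.22
ee_pos: [500.6, 46.1, 168.7]
orientation: [-0.0, 1.0, -0.031, 0.001]
contact_force: [-0.7, 0.6, 0.3]
grip_width: 0.302
grip_force: 0.0
clock: 51.63
ee_pos: [499.5, 46.1, 164.5]
orientation: [0.0, 1.0, -0.031, -0.001]
contact_force: [-0.2, -0.5, 0.1]
grip_width: 0.303
grip_force: 0.0
t 51.6 tcp [499.5  46.1 164.5] yaw -3.6 F [-0.2 -0.5  0.1] w 0.303 q6 1.63
 -> roll -0.142 shift [ -66.4 -325.9   14.5]
bar px [259. 193.] bed [-86.8  25.1] [58.5 13.9] 0.5 top z above lips 30.7
bar px [317. 192.] bed [-87.  -24.8] [59.  14.1] 0.1 top z above lips 30.6
bar px [372. 193.] bed [-87.9 -75. ] [60.8 14.4] 1.4 top z above lips 30.5
mould front @ -85 -52.9 back 54.2
mould front @ -50 -53.7 back 55.5
mould front @ 0 -53.9 back 55.5
mould front @ 50 -54.0 back 55.6
mould front @ 85 -53.5 back 54.6
```

Three are caught. Fourth nut now.

```bash
python3 -m inch '{"xyz":[[0,0,0],[0,0,0],[-7.4,-36.2,1.6],[-7.4,-36.2,1.6],[-7.4,-36.2,1.6]],"roll":[-0.071,-0.071,0,0,0]}' 0.2 40
python3 -m inch '{"xyz":[[-7.4,-36.2,1.6],[-7.4,-36.2,1.6],[-7.4,-36.2,1.6],[-7.4,-36.2,1.6],[-7.4,-36.2,1.6]],"roll":[0,0,0,0,0]}'
python3 -m inch '{"xyz":[[-7.2,-36.2,1.6],[0,0,0],[0,0,0],[0,0,0],[0,0,0]],"roll":[0,0,0,0,0]}'
python3 -c "
from h import *
s,c,y=nutlook(407.2,365.6); y=y if abs(y)<90 else y-180*np.sign(y); plan((c[0],c[1],49.5,y))"
```

```text
clock: 52.1
ee_pos: [468.6, 153.4, 160.0]
orientation: [0.0, 0.999, 0.039, -0.0]
contact_force: [0.3, 1.0, 0.6]
grip_width: 0.6
grip_force: 0.0
clock: 52.52
ee_pos: [416.9, 331.6, 152.0]
orientation: [0.0, 0.999, 0.04, -0.0]
contact_force: [0.8, 0.8, 0.5]
grip_width: 0.597
grip_force: 0.0
clock: 52.93
ee_pos: [408.1, 364.6, 150.7]
orientation: [0.0, 0.999, 0.039, -0.0]
contact_force: [-0.2, 0.8, 0.2]
grip_width: 0.596
grip_force: 0.0
bar [408.4 365. ] [58.  12.3] yaw 3.0 z 53.3 n 1042
t 53.0 tcp [408.2 364.5 150.9] yaw 4.5 F [-0.4  0.2 -0.6] w 0.599 q6 2.14
 -> roll 0.026 shift [  0.2  -0.4 101.4]
```

```bash
python3 -m inch '{"xyz":[[0,0,20],[0,0,20],[0,0,20],[0,0,20],[0,0,12]],"roll":[0.026,0,0,0,0]}'
python3 -m inch '{"xyz":[[0,0,6],[0,0,3.5],[0,0,0],[0,0,0],[0,0,0]],"roll":[0,0,0,0,0]}'
python3 -m inch '{"xyz":[[0,0,0],[0,0,0],[0,0,0],[0,0,0],[0,0,0]],"roll":[0,0,0,0,0]}' -1 50
python3 -m inch '{"xyz":[[0,0,0],[0,0,-20],[0,0,-30],[0,0,-30],[0,0,-25]],"roll":[0,0,0,0,0]}'
python3 -m inch '{"xyz":[[0,0,-10],[0,0,0],[0,0,0],[0,0,0],[0,0,0]],"roll":[0,0,0,0,0]}'
python3 -c "
from h import *
held(); c=bed(-87.2,75); plan((c[0],c[1],130,86.3))"
```

```text
clock: 53.4
ee_pos: [407.8, 364.2, 57.3]
orientation: [0.001, 1.0, 0.026, -0.001]
contact_force: [-0.1, 0.1, -0.1]
grip_width: 0.598
grip_force: 0.0
clock: 53.82
ee_pos: [408.3, 365.8, 50.4]
orientation: [-0.0, 1.0, 0.027, 0.001]
contact_force: [-0.3, -0.6, 0.0]
grip_width: 0.598
grip_force: 0.0
clock: 54.23
ee_pos: [407.9, 365.7, 49.7]
orientation: [-0.0, 1.0, 0.027, 0.0]
contact_force: [-0.1, 0.6, 2.0]
grip_width: 0.15
grip_force: 54.0
clock: 54.65
ee_pos: [407.8, 365.5, 156.1]
orientation: [-0.0, 1.0, 0.027, 0.0]
contact_force: [0.2, 1.0, -0.4]
grip_width: 0.149
grip_force: 53.6
clock: 55.07
ee_pos: [407.2, 365.1, 162.8]
orientation: [0.001, 1.0, 0.027, -0.001]
contact_force: [0.6, -0.0, -0.8]
grip_width: 0.147
grip_force: 53.6
bar ends x -30.0 30.0 top z -3.4 origin below TCP 40.6
t 55.1 tcp [407.4 365.2 163. ] yaw 3.1 F [-0.1 -0.5 -1.1] w 0.151 q6 2.16
 -> roll -1.452 shift [-262.5  112.    33. ]
```

```bash
python3 -m inch '{"xyz":[[0,0,0],[0,0,0],[0,0,0],[0,0,0],[0,0,0]],"roll":[-0.12,-0.12,-0.12,-0.12,-0.12]}'
python3 -m inch '{"xyz":[[0,0,0],[0,0,0],[0,0,0],[0,0,0],[0,0,0]],"roll":[-0.12,-0.12,-0.12,-0.12,-0.12]}'
python3 -m inch '{"xyz":[[0,0,0],[0,0,0],[0,0,0],[-32.8,14,0],[-32.8,14,0]],"roll":[-0.12,-0.12,-0.012,0,0]}'
python3 -m inch '{"xyz":[[-32.8,14,0],[-32.8,14,0],[-32.8,14,0],[-32.8,14,0],[-32.8,14,0]],"roll":[0,0,0,0,0]}'
python3 -m inch '{"xyz":[[-32.8,14,0],[0,0,0],[0,0,20],[0,0,20],[0,0,20]],"roll":[0,0,0,0,0]}'
python3 -m inch '{"xyz":[[0,0,16],[0,0,4],[0,0,0],[0,0,0],[0,0,0]],"roll":[0,0,0,0,0]}'
python3 -c "
from h import *
c=bed(-87.2,75); plan((c[0],c[1],54.5,86.3))"
```

```text
clock: 55.53
ee_pos: [407.6, 365.3, 163.5]
orientation: [0.0, 0.946, 0.324, -0.001]
contact_force: [-0.2, -0.2, -1.4]
grip_width: 0.148
grip_force: 53.6
clock: 55.95
ee_pos: [407.6, 365.3, 163.5]
orientation: [0.0, 0.808, 0.589, -0.001]
contact_force: [0.7, 0.0, -0.4]
grip_width: 0.153
grip_force: 53.6
clock: 56.37
ee_pos: [431.1, 298.2, 163.8]
orientation: [-0.0, 0.73, 0.683, -0.0]
contact_force: [0.6, -0.7, -1.3]
grip_width: 0.15
grip_force: 53.6
clock: 56.78
ee_pos: [490.8, 128.3, 164.0]
orientation: [-0.0, 0.731, 0.682, -0.0]
contact_force: [-0.0, 0.3, -0.1]
grip_width: 0.152
grip_force: 53.6
clock: 57.2
ee_pos: [502.5, 96.3, 103.4]
orientation: [-0.0, 0.731, 0.682, 0.0]
contact_force: [-0.0, -0.5, 0.5]
grip_width: 0.148
grip_force: 53.6
clock: 57.62
ee_pos: [503.1, 96.6, 85.4]
orientation: [0.0, 0.73, 0.683, 0.001]
contact_force: [-0.5, 1.5, -0.4]
grip_width: 0.153
grip_force: 53.6
t 57.6 tcp [503.1  96.6  85.4] yaw 86.2 F [-0.5  1.5 -0.4] w 0.153 q6 0.16
 -> roll -0.001 shift [-0.6 -0.8 30.9]
```

```bash
python3 -m inch '{"xyz":[[-0.6,-0.8,5],[0,0,5],[0,0,5],[0,0,5],[0,0,4]],"roll":[-0.001,0,0,0,0]}'
python3 -m inch '{"xyz":[[0,0,3],[0,0,3],[0,0,0],[0,0,0],[0,0,0]],"roll":[0,0,0,0,0]}'
python3 -m inch '{"xyz":[[0,0,2],[0,0,2],[0,0,2],[0,0,2],[0,0,0]],"roll":[0,0,0,0,0]}'
python3 -m inch '{"xyz":[[0,0,0.4],[0,0,0],[0,0,0],[0,0,0],[0,0,0]],"roll":[0,0,0,0,0]}'
python3 -c "
from h import *
c=bed(-87.2,75); plan((c[0],c[1],46.6,-3.7))"
```

```text
clock: 58.03
ee_pos: [501.5, 95.9, 59.8]
orientation: [-0.0, 0.729, 0.684, -0.0]
contact_force: [-0.1, -0.0, -0.7]
grip_width: 0.147
grip_force: 53.6
clock: 58.45
ee_pos: [501.8, 95.9, 54.6]
orientation: [0.0, 0.729, 0.684, 0.0]
contact_force: [-0.1, -0.6, -1.0]
grip_width: 0.148
grip_force: 53.6
clock: 58.87
ee_pos: [502.1, 95.9, 46.5]
orientation: [0.0, 0.729, 0.684, 0.0]
contact_force: [0.3, -0.2, 4.6]
grip_width: 0.149
grip_force: 54.4
clock: 59.28
ee_pos: [502.0, 95.9, 46.3]
orientation: [0.0, 0.729, 0.684, 0.0]
contact_force: [1.8, 0.5, 4.3]
grip_width: 0.149
grip_force: 54.4
t 59.3 tcp [502.   95.9  46.3] yaw 86.3 F [1.8 0.5 4.3] w 0.149 q6 0.16
 -> roll 1.571 shift [ 0.2 -0.1 -0.3]
```

```bash
python3 -m inch '{"xyz":[[0,0,0],[0,0,0],[0,0,0],[0,0,0],[0,0,0]],"roll":[0.105,0.105,0.105,0.105,0.105]}'
python3 -m inch '{"xyz":[[0,0,0],[0,0,0],[0,0,0],[0,0,0],[0,0,0]],"roll":[0.105,0.105,0.105,0.105,0.105]}'
python3 -m inch '{"xyz":[[0,0,0],[0,0,0],[0,0,0],[0,0,0],[0.7,0,0]],"roll":[0.105,0.105,0.105,0.105,0.098]}'
python3 -m inch '{"xyz":[[0.4,0,0],[0,0,-1],[0,0,-1],[0,0,-1],[0,0,-1]],"roll":[0,0,0,0,0]}'
python3 -c "
from h import *
c=bed(-87.2,75); plan((c[0],c[1],50.6,-3.7))"
python3 -m inch '{"xyz":[[0,0,0],[0,0,0],[0,0,0],[0,0,0],[0,0,0]],"roll":[0,0,0,0,0]}' -0.4 40
python3 -m inch '{"xyz":[[0,0,-10],[0,0,-25],[0,0,-30],[0,0,-30],[0,0,-20]],"roll":[0,0,0,0,0]}'
python3 -m inch '{"xyz":[[0,15,-10],[0,20,-10],[0,20,-10],[0,0,0],[0,0,0]],"roll":[0,0,0,0,0]}'
python3 -m inch '{"xyz":[[0,0,0],[0,0,0],[0,0,0],[0,0,0],[0,0,0]],"roll":[0,0,0,0,0]}'
python3 -c "
from h import *
plan();chlook('w11.png')"
```

```text
clock: 59.7
ee_pos: [501.3, 95.8, 46.0]
orientation: [-0.0, 0.883, 0.469, -0.0]
contact_force: [-0.2, -1.0, 5.0]
grip_width: 0.148
grip_force: 54.4
clock: 60.12
ee_pos: [501.3, 95.8, 46.0]
orientation: [-0.0, 0.975, 0.224, -0.001]
contact_force: [0.4, -0.1, 5.3]
grip_width: 0.156
grip_force: 54.3
clock: 60.53
ee_pos: [501.7, 95.9, 45.9]
orientation: [0.0, 0.999, -0.033, -0.001]
contact_force: [-1.1, 0.3, 5.2]
grip_width: 0.147
grip_force: 54.3
clock: 60.95
ee_pos: [502.5, 95.8, 50.1]
orientation: [0.0, 1.0, -0.03, -0.0]
contact_force: [-2.1, 0.3, 2.0]
grip_width: 0.147
grip_force: 54.2
t 61.0 tcp [502.5  95.8  50.1] yaw -3.4 F [-2.1  0.3  2. ] w 0.147 q6 1.73
 -> roll 0.005 shift [-0.3 -0.1 -0.5]
clock: 61.37
ee_pos: [502.8, 95.9, 50.0]
orientation: [-0.0, 1.0, -0.031, -0.0]
contact_force: [0.9, 0.2, 0.1]
grip_width: 0.299
grip_force: 0.0
clock: 61.78
ee_pos: [503.4, 95.9, 168.4]
orientation: [-0.0, 1.0, -0.031, 0.001]
contact_force: [0.9, -0.1, 1.2]
grip_width: 0.299
grip_force: 0.0
clock: 62.2
ee_pos: [499.6, 40.5, 196.0]
orientation: [-0.0, 1.0, -0.031, 0.001]
contact_force: [0.6, 0.0, -0.7]
grip_width: 0.297
grip_force: 0.0
clock: 62.62
ee_pos: [499.4, 41.3, 194.9]
orientation: [-0.0, 1.0, -0.03, -0.0]
contact_force: [-0.0, 0.3, 0.7]
grip_width: 0.296
grip_force: 0.0
t 62.6 tcp [499.4  41.3 194.9] yaw -3.5 F [-0.   0.3  0.7] w 0.296 q6 1.62
bar px [202. 184.] bed [-86.8  74.4] [58.5 14.8] 0.2 top z above lips 30.6
bar px [254. 184.] bed [-86.9  24.9] [13.5 58.7] 90.0 top z above lips 30.8
bar px [307. 184.] bed [-87.  -25.1] [14.8 59. ] 89.8 top z above lips 30.6
bar px [356. 184.] bed [-87.2 -75. ] [59.4 14.9] 0.8 top z above lips 30.6
mould front @ -85 -53.1 back 54.6
mould front @ -50 -54.3 back 55.4
mould front @ 0 -53.3 back 55.3
mould front @ 50 -53.4 back 55.4
mould front @ 85 -52.9 back 54.9
```

View pics/w11.png

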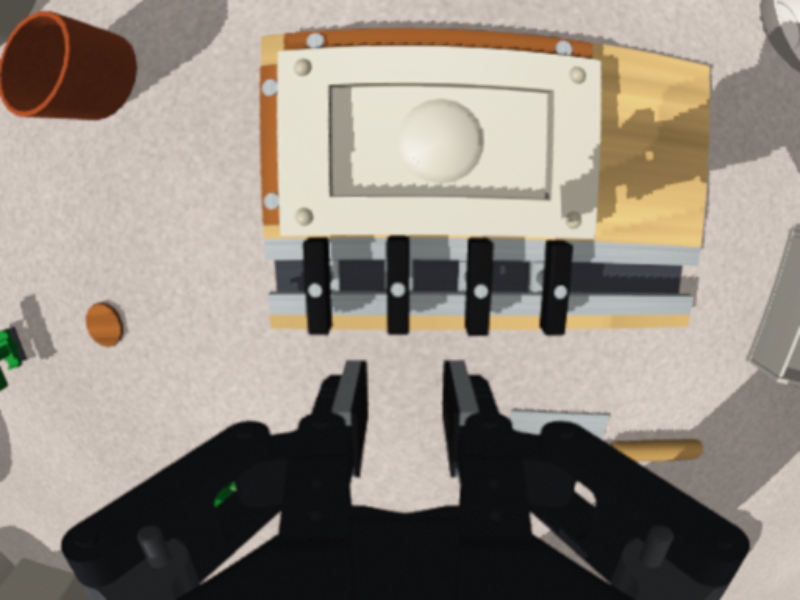

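All four nuts are caught across the channel (bars at x≈317, 398, 480 and 557). The mould is flush against the fence and stop, and the robot is clear, so I'm handing in.

```bash
python3 -c "
from plant import ctrl
print(ctrl.close_job())"
```

```text
the job is handed in; nothing more can be done
None
```

The job is handed in, with no verdict returned: the one plug is in the tub, the mould is flush against the fence and side stop, all four nuts are caught across the channel and released, and nothing else on the bench was touched.

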